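# Put the loose coupling nuts away in the sprung parts drawer

### The job

Put the coupling nuts away: press the release button on the small parts cabinet so that its drawer pops out, then pick up the parts tray, tip its nuts into the open drawer, and set the tray back upright on its rubber mat. Every nut lying about on the bench goes into the drawer as well; then push the drawer home until it clicks and stays shut. Leave the other things on the bench where they are.

Things in the scene. Friction and masses are not known exactly. Their poses are not given: they have to be found in the camera images.
- drawer (a joint): Parts cabinet's drawer, m out: 0 latched shut, 0.100 fully out. A spring (4 N shut, 3 N out) slides it out in about 1 s once unlatched and keeps it out. No handle. Shut it by pushing its front in: about 5 N, up to 10 N in the last 15 mm. Push to about -0.002 (stop at -0.003) and it clicks, then rests at 0; let go earlier and it slides out again.
- drawer_in (a point): Centre of the drawer's inner floor, moving with it, 13 mm above the bench; x points into the cabinet (it comes out along -x), z up. Inside: x -57 to +57 mm, y +-82 mm, walls 45 mm high. Outer face of its aluminium front: at x = -67 mm, 186 mm wide, top 53 mm above here. Fully out, x -57 to +47 mm is open above; the cabinet's top covers the rest.
- cabinet: Small grey steel parts cabinet, 140 mm deep (x), 190 mm wide (y), 72 mm high, fixed; origin at the centre of its underside, -x the side where the drawer comes out. Drawer shut, its front's outer face is 85 mm from here along -x.
- release (a joint): Release button on the cabinet's top, m pressed down: 0 = up, stop at 0.009; from about 0.007 the catch lets the drawer go. Sprung: 2 N at the start to 5 N fully down. It comes up by itself.
- release_top (a point): Centre of the top face of the round black release button, 28 mm across, 14 mm above the cabinet's top and 86 mm above the bench; axes as the cabinet's.
- tray: Aluminium parts tray, 170 mm (x) by 82 mm (y), floor 3 mm, walls 24 mm high on three sides, inside 76 mm wide; open at its +x end (the mouth). Origin at the centre of its underside, z up. A wooden handle bar bridges it from side to side over the origin: along y, 14 mm thick in x, 22 mm high, 76 mm long, its middle 68 mm above the origin. 0.22 kg. Nuts start to slide at 13 to 20 degrees of tilt.
- mat: Black rubber mat on which the tray stands, 220 mm (x) by 150 mm (y), 3 mm thick, fixed; origin at the centre of its underside, so the tray standing on it has its origin 3 mm above this one.
- nut_1: Steel hexagonal coupling nut, 36 mm long, 19 mm across the flats (22 mm across the corners), 45 g. Origin at its centre, x along its length (the bore). It lies on a flat, so its origin is 9.5 mm above what it lies on. Lies in the tray at the start, or is absent.
- nut_2: Steel hexagonal coupling nut, 36 mm long, 19 mm across the flats (22 mm across the corners), 45 g. Origin at its centre, x along its length (the bore). It lies on a flat, so its origin is 9.5 mm above what it lies on. Lies in the tray at the start, or is absent.
- nut_3: Steel hexagonal coupling nut, 36 mm long, 19 mm across the flats (22 mm across the corners), 45 g. Origin at its centre, x along its length (the bore). It lies on a flat, so its origin is 9.5 mm above what it lies on. Lies in the tray at the start, or is absent.
- nut_4: Steel hexagonal coupling nut, 36 mm long, 19 mm across the flats (22 mm across the corners), 45 g. Origin at its centre, x along its length (the bore). It lies on a flat, so its origin is 9.5 mm above what it lies on. Lies in the tray at the start, or is absent.
- nut_5: Steel hexagonal coupling nut, 36 mm long, 19 mm across the flats (22 mm across the corners), 45 g. Origin at its centre, x along its length (the bore). It lies on a flat, so its origin is 9.5 mm above what it lies on. Lies on the bench at the start, or is absent.
- nut_6: Steel hexagonal coupling nut, 36 mm long, 19 mm across the flats (22 mm across the corners), 45 g. Origin at its centre, x along its length (the bore). It lies on a flat, so its origin is 9.5 mm above what it lies on. Lies on the bench at the start, or is absent.
- nut_7: Steel hexagonal coupling nut, 36 mm long, 19 mm across the flats (22 mm across the corners), 45 g. Origin at its centre, x along its length (the bore). It lies on a flat, so its origin is 9.5 mm above what it lies on. Lies on the bench at the start, or is absent.
- masking_tape: Bystander: roll of masking tape lying flat, 100 mm across, 25 mm high, origin under its centre.
- pencil: Bystander: red pencil, 142 mm long (y), 7 mm thick, origin under its centre.

How it is judged:
By the outcome, as a careful person would: the job done as asked, in the order asked, and still so for the second after the job is handed in, with the robot touching nothing.
Of nut_1, nut_2, nut_3, nut_4 only 2 to 4 are there at a start; the rules pass over those that are not, and their reading is None.
Of nut_5, nut_6, nut_7 only 2 to 3 are there at a start; the rules pass over those that are not, and their reading is None.
At some moment in a run one of nut_5, nut_6, nut_7 may be knocked a few centimetres aside while the robot is not near it.
It also fails if it takes over 210 s, if anything falls off the work surface, if the arm or the gripper's body presses on something with over 40 N, if the wrist force passes 120 N, or if a joint passes its speed limit or range.

### The arm

A 7-joint arm with a two-finger parallel gripper is mounted at the origin on the work surface; the furniture and walls round the work are solid. World frame = base frame: x ahead of the robot, y to its left, z up, the work surface at z = 0. Lengths are in mm, angles in rad, forces in N, time in s.
With the tool pointing down it reaches from about 400 to 875 mm from the base axis. Payload 4.4 kg.
Tool frame: the origin (TCP) lies midway between the tips of the shut fingers; the grasp point (between the pads) lies 19 mm behind it; z points along the fingers, y is the line along which they close (so a half turn about z gives the same grasp; the last joint's range is limited). The gripper opens to 85 mm and grips with 20 to 120 N. Pads are 22 mm wide; open, the fingers measure 114 mm over their backs; the gripper's body (76 mm by 85 mm) begins 54 mm behind the grasp point. The pads swing forward as they close: fully open they stand 13 mm farther back than shut.
Start: joints at [1.218, 0.628, 0.038, 1.517, -0.027, 0.996, -0.02], TCP at [183.902, -623.456, 231.313] pointing down, gripper open.
Joint ranges: [-3.06, 3.06], [-0.37, 2.12], [-1.25, 1.32], [0.18, 2.47], [-1.1, 4.24], [0.23, 1.98], [-2.94, 2.94]. Speed limits (rad/s): [2.57, 2.57, 3.14, 3.14, 3.14, 3.14, 3.14].

### API

Orientations are given as [roll, pitch, yaw] about the fixed x, y, z axes, in that order (R = Rz(yaw) Ry(pitch) Rx(roll)).
In Python, from cell import monitor, cams, ctrl gives the robot as it stands.
- The arm moves only by the tool drive_tool, never from a script. Its argument "motion" is a list of rows, each an object with "fingers": the opening, from 0 (shut) to 1 (fully open); "linear": the shift along the tool's x, y, z in m, a list of three; "twist": the turn about the tool's z in rad. In form: [{"fingers": fingers, "linear": [x, y, z], "twist": twist}, ...]. A call has 1 to 5 rows; each row shifts and turns the commanded pose from where the row before left it, along the tool's axes as they then stand; what a row does not reach is not made up. A row lasts 1/12 s, in which the tool goes at most 41.7 mm and 7.16 degrees, less where a joint would pass 70% of its speed; a pose out of reach is approached as far as the arm can. A call with a gripper value outside its range is refused whole. The fingers move at their own pace and stop on an object; the grip force is fixed at half the most. Time passes only in rows, so rows that do not move let the fingers close. It gives the time, the measured TCP pose, the force, the opening and the grip force at its end, in the units of the state.
- monitor.read_state(): the state, without advancing time (a new reading comes with each control period).
- cams.get_image(name): name is "scene" or "top"; returns a dict with "color" (400x640x3 uint8, blue, green, red), "K" (3x3 intrinsics, pixels), "k1" (the pictures are not rectified: a ray, as slopes to the right and down, at radius r is drawn at 1 + k1 r^2 times it, then the intrinsics apply), "R" (3x3) and "t" (3): a world point X has camera coordinates R X + t. Camera axes: x right, y down, z forward; pixel columns grow to the right and rows downward; lengths in mm; the calibration is good to about 2 mm. A picture is of the moment at which its call begins. There is no depth.
- ctrl.finish_job(): hands the job in; it is judged then, once.
The state is a dict: "clock": time; "qpos": joint angles; "qd": joint speeds; "tau": joint torques, N m; "eef_pos": TCP position; "tool_rot": TCP orientation; "force": force on the tool from outside, world axes, zero at the start; "torque": the same for the moment, N m; "width": finger opening in mm; "gripper_force": force on a finger pad.
Only numpy, scipy, OpenCV 4.12 (cv2) and the standard library are available. Lean on these libraries where they do the work, as an engineer would, in place of code of your own. Each camera call takes 0.05 s, during which the arm holds its last target. There are 200 camera calls.

## Working session

There is one attempt and no reset: what is moved stays moved. The work goes in short steps, Python scripts to look and compute and a tool call to move; the robot and the scene stay as the last step left them, time stands still between calls to the robot, and variables do not carry over. Pictures are saved under pics/ and viewed, at most 14 in all, crops included, and the job is handed in when it is done.

Besides the shell and the picture viewer there is one more tool, called after "Call:" as name(argument=value, ...), one argument or row to a line, values as JSON. drive_tool: Moves the arm, as the interface text tells. Its arguments: {"type":"object","properties":{"motion":{"type":"array"}},"required":["motion"]}

```bash
ls; mkdir -p pics; python3 - <<'E'
from cell import monitor,cams
import cv2
s=monitor.read_state()
print({k:s[k] for k in("clock","eef_pos","tool_rot","width","force")})
for n in("scene","top"):
    i=cams.get_image(n);cv2.imwrite(f"pics/{n}0.png",i["color"]);print(n,i["K"],i["k1"],i["R"],i["t"])
E
```

```text
pics
{'clock': 0.0, 'eef_pos': array([ 183.69049693, -622.85190672,  230.40254108]), 'tool_rot': array([-3.13970566e+00,  6.52370162e-05,  2.86763121e-01]), 'width': 85.75272432645897, 'force': array([0.21443516, 0.55847309, 0.39364407])}
scene [[510.6700574    0.         311.30356698]
 [  0.         510.6700574  200.94965727]
 [  0.           0.           1.        ]] -0.13682045025684653 [[ 0.63109025 -0.77569633 -0.00450655]
 [-0.54250865 -0.4372063  -0.71731096]
 [ 0.55444519  0.45513279 -0.6967386 ]] [-381.45560508  283.63309816 1336.53199005]
top [[423.68816969   0.         318.67627057]
 [  0.         423.68816969 198.04796636]
 [  0.           0.           1.        ]] -0.07953699024266817 [[ 0.02540803 -0.99926768  0.02861023]
 [-0.98593636 -0.02977738 -0.16444699]
 [ 0.16517849 -0.02402959 -0.98597091]] [-102.01270312  526.52208046 1084.70492921]
```

View pics/scene0.png

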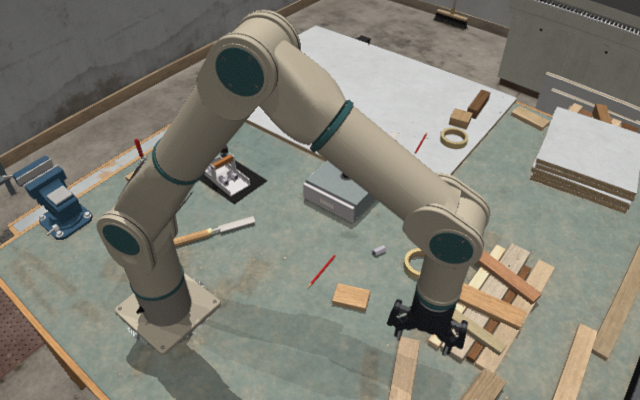

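View pics/top0.png

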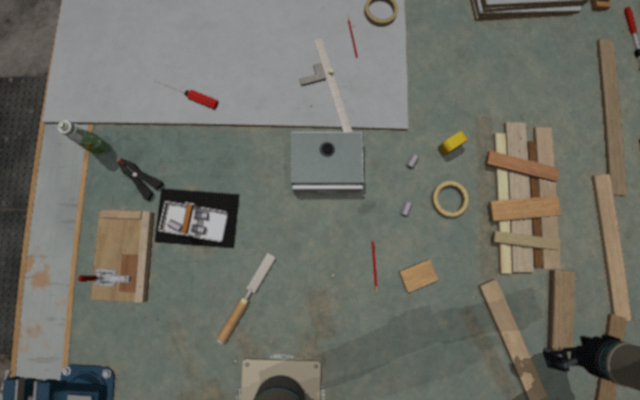

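The top view shows the cabinet at (328,160) with its front facing down-image (-x). The tray is on the mat at (197,218), and loose nuts are at (412,160) and (407,209). I'll zoom in next.

```bash
cat > h.py <<'E'
import numpy as np,cv2
from cell import monitor,cams
def cam(n): return cams.get_image(n)
def ray(i,uv):
    d=np.array([i["k1"],0,0,0,0.])
    p=cv2.undistortPoints(np.array(uv,float).reshape(-1,1,2),i["K"],d).reshape(-1,2)
    R,t=np.array(i["R"]),np.array(i["t"])
    return -R.T@t,np.c_[p,np.ones(len(p))]@R
def plane(i,uv,z):
    c,d=ray(i,uv); return c+d*((z-c[2])/d[:,2])[:,None]
def proj(i,X):
    R,t=np.array(i["R"]),np.array(i["t"])
    return cv2.projectPoints(np.array(X,float).reshape(-1,1,3),cv2.Rodrigues(R)[0],t,i["K"],np.array([i["k1"],0,0,0,0.]))[0].reshape(-1,2)
def tri(a,ua,b,ub):
    c1,d1=ray(a,ua);c2,d2=ray(b,ub);out=[]
    for x,y in zip(d1,d2):
        s=np.linalg.lstsq(np.c_[x,-y],c2-c1,rcond=None)[0]
        p,q=c1+s[0]*x,c2+s[1]*y; out.append([*((p+q)/2),np.linalg.norm(p-q)])
    return np.array(out)
def crop(i,x,y,w,h,s,f): cv2.imwrite(f,cv2.resize(i["color"][y:y+h,x:x+w],None,fx=s,fy=s,interpolation=cv2.INTER_CUBIC))
def st():
    s=monitor.read_state();print("t",round(s["clock"],2),np.round(s["eef_pos"],1),np.round(s["tool_rot"],3),"w",round(s["width"],1),"F",np.round(s["force"],1));return s
E
python3 - <<'E'
from h import *
t=cam("top");s=cam("scene")
a=cv2.resize(t["color"][180:260,145:345],None,fx=4,fy=4,interpolation=2)
b=cv2.resize(t["color"][120:220,280:480],None,fx=4,fy=4,interpolation=2)[:,:]
cv2.imwrite("pics/a.png",a[:, :420]); 
o=np.zeros((590,800,3),np.uint8)
o[:320,:420]=a[:,:420]
sc=cv2.resize(s["color"][140:205,195:275],None,fx=4,fy=4,interpolation=2);o[:260,440:760]=sc
o[320:590,:800]=b[40:310]
cv2.imwrite("pics/zoom1.png",o)
E
```

```text
(no output)
```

View pics/zoom1.png

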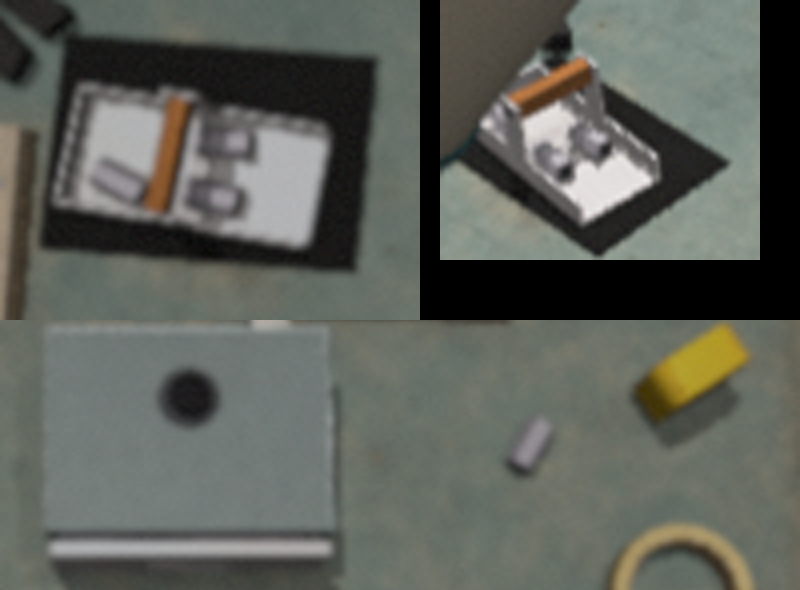

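```bash
cat > m.py <<'E'
from h import *
def blob(im,box,f,amin=15):
    x,y,w,h=box;m=f(im[y:y+h,x:x+w].astype(int)).astype(np.uint8)
    cs,_=cv2.findContours(m,cv2.RETR_EXTERNAL,cv2.CHAIN_APPROX_NONE)
    o=[]
    for c in cs:
        if cv2.contourArea(c)<amin: continue
        k=np.zeros_like(m);cv2.drawContours(k,[c],-1,1,-1);M=cv2.moments(k,True)
        o.append((M["m00"],np.array([M["m10"]/M["m00"]+x,M["m01"]/M["m00"]+y]),c.reshape(-1,2)+[x,y]))
    return sorted(o,key=lambda a:-a[0])
dark=lambda q:q.max(2)<60
orange=lambda q:(q[...,2]>q[...,0]+50)&(q[...,2]>90)
nutm=lambda q:(q[...,2]-q[...,1]>-6)&(q[...,0]>75)&(abs(q[...,2]-q[...,0])<35)
E
python3 - <<'E'
from m import *
t=cam("top");s=cam("scene");T=t["color"];S=s["color"]
b=blob(T,(305,135,45,35),dark)[0];print("button",b[0],b[1],plane(t,[b[1]],86))
h=blob(T,(160,190,60,50),orange)[0];g=blob(S,(200,140,45,40),orange)[0]
print("handle px",h[:2],g[:2],tri(t,[h[1]],s,[g[1]]))
for z in(79,):
    P=plane(t,h[2],z)[:,:2];r=cv2.minAreaRect(P.astype(np.float32));print("handle rect",r)
m=blob(T,(150,180,95,75),lambda q:q.max(2)<75)[0]
print("mat",cv2.minAreaRect(plane(t,m[2],3)[:,:2].astype(np.float32)))
for n in blob(T,(385,145,45,80),nutm): 
    print("nut top",n[0],n[1],plane(t,[n[1]],9.5)[0],cv2.minAreaRect(plane(t,n[2],15)[:,:2].astype(np.float32)))
for n in blob(S,(365,240,30,22),nutm): print("nut scene",n[:2],plane(s,[n[1]],9.5))
w=blob(T,(285,175,85,25),lambda q:q.min(2)>150)
for f in w[:2]: print("front",f[:1],cv2.minAreaRect(plane(t,f[2],66)[:,:2].astype(np.float32)))
c=blob(T,(285,125,85,62),lambda q:(q[...,0]>100)&(abs(q-np.array([125,130,125])).max(2)<200)&(q[...,1]<150))
# cabinet corners by eye, top plane z=72
print(plane(t,[[291,133],[363,133],[291,182],[363,183]],72))
for z in(0,): print(np.round(plane(t,[[163,201],[227,210],[158,232],[221,242]],27),0))
E
```

```text
button 122.0 [326.86885246 148.83606557] [[ 653.80567866 -104.51201911   86.        ]]
handle px (130.0, array([186.33846154, 218.55384615])) (77.0, array([221.92207792, 159.98701299])) [[458.41239043 252.21472827  80.37540147   4.00453827]]
handle rect ((460.3741455078125, 251.2426300048828), (12.785225868225098, 71.20702362060547), 80.8062744140625)
mat ((482.6951904296875, 261.39154052734375), (254.23934936523438, 171.73565673828125), 86.86143493652344)
nut top 680.0 [418.65882353 171.81911765] [ 618.39548739 -367.59115188    9.5       ] ((608.1958618164062, -361.23883056640625), (68.40929412841797, 122.62325286865234), 88.8392333984375)
nut top 135.0 [406.02962963 208.03703704] [ 514.40031014 -330.60922965    9.5       ] ((513.6104125976562, -329.2064514160156), (26.17748260498047, 43.11881637573242), 71.1700210571289)
nut top 121.0 [392.03305785 196.24793388] [ 546.31927498 -291.58113836    9.5       ] ((545.3120727539062, -285.8209228515625), (60.27310562133789, 33.4292106628418), 54.639564514160156)
nut top 45.0 [397.48888889 149.53333333] [ 681.09202788 -307.8474738     9.5       ] ((679.4076538085938, -306.0040283203125), (15.34235668182373, 40.429107666015625), 60.915523529052734)
nut top 41.0 [426.         203.90243902] [ 527.62778569 -386.98564153    9.5       ] ((526.370361328125, -381.2897644042969), (22.372220993041992, 26.238941192626953), 1.7112003564834595)
nut scene (123.0, array([379.26829268, 248.8699187 ])) [[ 516.68565597 -324.37386961    9.5       ]]
front (138.0,) ((557.10595703125, -108.19677734375), (2.696235418319702, 179.16693115234375), 1.7832964658737183)
[[ 698.51670338   -8.27843289   72.        ]
 [ 705.33972388 -201.25053455   72.        ]
 [ 564.98406921  -13.23945423   72.        ]
 [ 568.24135728 -202.15242171   72.        ]]
[[511. 333.  27.]
 [492. 158.  27.]
 [427. 340.  27.]
 [406. 169.  27.]]
```

The tray at (197,218) holds three nuts, with its mouth to the right (-y). The button is at (327,149) and the handle at (186,218). I'll turn the gripper first, then go above the button with the fingers shut.

Call:
drive_tool(
  motion=[
    {"fingers":0,"linear":[0,0,0],"twist":-0.115},
    {"fingers":0,"linear":[0,0,0],"twist":-0.115},
    {"fingers":0,"linear":[0,0,0],"twist":-0.115},
    {"fingers":0,"linear":[0,0,0],"twist":-0.115},
    {"fingers":0,"linear":[0,0,0],"twist":-0.115},
  ],
)

```text
clock: 0.72
eef_pos: [183.9, -623.4, 231.2]
tool_rot: [-3.141, -0.0, 0.867]
force: [-0.1, 0.1, -0.3]
width: 25.7
gripper_force: 0.0
```

Call:
drive_tool(
  motion=[
    {"fingers":0,"linear":[0,0,0],"twist":-0.115},
    {"fingers":0,"linear":[0,0,0],"twist":-0.115},
    {"fingers":0,"linear":[0,0,0],"twist":-0.115},
    {"fingers":0,"linear":[0,0,0],"twist":-0.115},
    {"fingers":0,"linear":[0,0,0],"twist":-0.115},
  ],
)

```text
clock: 1.13
eef_pos: [183.7, -623.4, 231.2]
tool_rot: [-3.141, -0.0, 1.442]
force: [-0.3, -0.3, -0.4]
width: 0.1
gripper_force: 0.0
```

Call:
drive_tool(
  motion=[
    {"fingers":0,"linear":[0.029,0.02,0],"twist":0},
    {"fingers":0,"linear":[0.029,0.02,0],"twist":0},
    {"fingers":0,"linear":[0.029,0.02,0],"twist":0},
    {"fingers":0,"linear":[0.029,0.02,0],"twist":0},
    {"fingers":0,"linear":[0.029,0.02,0],"twist":0},
  ],
)

```text
clock: 1.55
eef_pos: [303.1, -491.9, 231.4]
tool_rot: [3.141, 0.0, 1.436]
force: [0.9, -1.3, 0.3]
width: 0.0
gripper_force: 0.0
```

Call:
drive_tool(
  motion=[
    {"fingers":0,"linear":[0.029,0.02,0],"twist":0},
    {"fingers":0,"linear":[0.029,0.02,0],"twist":0},
    {"fingers":0,"linear":[0.029,0.02,0],"twist":0},
    {"fingers":0,"linear":[0.029,0.02,0],"twist":0},
    {"fingers":0,"linear":[0.029,0.02,0],"twist":0},
  ],
)

```text
clock: 1.97
eef_pos: [421.7, -361.5, 231.5]
tool_rot: [3.141, 0.0, 1.436]
force: [0.6, -0.5, -0.6]
width: 0.3
gripper_force: 0.0
```

Call:
drive_tool(
  motion=[
    {"fingers":0,"linear":[0.029,0.02,0],"twist":0},
    {"fingers":0,"linear":[0.029,0.02,0],"twist":0},
    {"fingers":0,"linear":[0.029,0.02,0],"twist":0},
    {"fingers":0,"linear":[0.029,0.02,0],"twist":0},
    {"fingers":0,"linear":[0.029,0.02,0],"twist":0},
  ],
)

```text
clock: 2.38
eef_pos: [540.3, -231.2, 231.4]
tool_rot: [3.141, 0.0, 1.437]
force: [0.4, -1.1, -0.1]
width: -0.2
gripper_force: 0.0
```

Call:
drive_tool(
  motion=[
    {"fingers":0,"linear":[0.028,0.019,0],"twist":0},
    {"fingers":0,"linear":[0.028,0.019,0],"twist":0},
    {"fingers":0,"linear":[0.028,0.019,0],"twist":0},
    {"fingers":0,"linear":[0.028,0.019,0],"twist":0},
    {"fingers":0,"linear":[0.02,0.016,0],"twist":0},
  ],
)

```text
clock: 2.8
eef_pos: [649.7, -110.3, 231.4]
tool_rot: [3.141, -0.002, 1.439]
force: [0.3, 0.4, 0.0]
width: -0.0
gripper_force: 0.0
```

Call:
drive_tool(
  motion=[
    {"fingers":0,"linear":[0,0,0.035],"twist":0},
    {"fingers":0,"linear":[0,0,0.035],"twist":0},
    {"fingers":0,"linear":[0,0,0.035],"twist":0},
    {"fingers":0,"linear":[0,0,0.025],"twist":0},
    {"fingers":0,"linear":[0,0,0],"twist":0},
  ],
)

```text
clock: 3.22
eef_pos: [643.7, -113.6, 95.4]
tool_rot: [-3.131, 0.0, 1.437]
force: [-0.9, 0.2, -1.5]
width: 0.1
gripper_force: 0.0
```

```bash
cat >> h.py <<'E'
def go(x,y,z):
    """tool-axis shift in mm from the present pose to a world point"""
    s=st();w=s["tool_rot"][2];d=np.array([x,y,z])-s["eef_pos"];c,n=np.cos(w),np.sin(w)
    print("tool shift",np.round([d[0]*c+d[1]*n,d[0]*n-d[1]*c,-d[2]],1))
E
python3 - <<'E'
from h import *
go(653.5,-104.5,78)
E
```

```text
t 3.22 [ 643.7 -113.6   95.4] [-3.131  0.     1.437] w 0.1 F [-0.9  0.2 -1.5]
tool shift [10.3  8.5 17.4]
```

Call:
drive_tool(
  motion=[
    {"fingers":0,"linear":[0.01,0.0085,0],"twist":0},
    {"fingers":0,"linear":[0,0,0],"twist":0},
  ],
)

```text
clock: 3.38
eef_pos: [660.2, -103.1, 102.4]
tool_rot: [3.139, -0.002, 1.438]
force: [0.4, 0.3, 0.6]
width: -0.1
gripper_force: 0.0
```

Call:
drive_tool(
  motion=[
    {"fingers":0,"linear":[0,0,0.007],"twist":0},
    {"fingers":0,"linear":[0,0,0.005],"twist":0},
    {"fingers":0,"linear":[0,0,0.005],"twist":0},
    {"fingers":0,"linear":[0,0,0.002],"twist":0},
    {"fingers":0,"linear":[0,0,0],"twist":0},
  ],
)

```text
clock: 3.8
eef_pos: [657.7, -105.8, 82.2]
tool_rot: [3.142, 0.0, 1.436]
force: [0.5, 0.7, -0.3]
width: -0.2
gripper_force: 0.0
```

Call:
drive_tool(
  motion=[
    {"fingers":0,"linear":[-0.0005,-0.004,0.002],"twist":0},
    {"fingers":0,"linear":[0,0,0.002],"twist":0},
    {"fingers":0,"linear":[0,0,0.001],"twist":0},
    {"fingers":0,"linear":[0,0,0],"twist":0},
  ],
)

```text
clock: 4.13
eef_pos: [654.3, -105.4, 77.7]
tool_rot: [3.141, 0.0, 1.437]
force: [1.1, -0.4, 5.0]
width: -0.3
gripper_force: 2.3
```

```bash
python3 - <<'E'
from m import *
st();t=cam("top");T=t["color"]
for f in blob(T,(270,175,110,70),lambda q:q.min(2)>140)[:2]: print(f[:2],plane(t,[f[1]],66))
E
```

```text
t 4.13 [ 654.3 -105.4   77.7] [3.141 0.    1.437] w -0.3 F [ 1.1 -0.4  5. ]
(169.0, array([304.30177515, 199.77514793])) [[519.93988388 -49.39935893  66.        ]]
```

Call:
drive_tool(
  motion=[
    {"fingers":1,"linear":[0,0,-0.03],"twist":0},
    {"fingers":1,"linear":[0,0,-0.035],"twist":0},
    {"fingers":1,"linear":[0,0,-0.035],"twist":0},
    {"fingers":1,"linear":[0,0,-0.035],"twist":0},
    {"fingers":1,"linear":[0,0,-0.025],"twist":0},
  ],
)

```text
clock: 4.6
eef_pos: [653.8, -104.8, 239.8]
tool_rot: [3.141, -0.0, 1.437]
force: [0.8, 0.2, 0.1]
width: 60.8
gripper_force: 0.0
```

Call:
drive_tool(
  motion=[
    {"fingers":1,"linear":[0,0,0],"twist":0},
    {"fingers":1,"linear":[0,0,0],"twist":0},
    {"fingers":1,"linear":[0,0,0],"twist":0},
    {"fingers":1,"linear":[0,0,0],"twist":0},
    {"fingers":1,"linear":[0,0,0],"twist":0},
  ],
)

```text
clock: 5.02
eef_pos: [652.7, -105.0, 235.4]
tool_rot: [-3.138, 0.0, 1.437]
force: [-0.5, -0.6, 0.2]
width: 85.6
gripper_force: 0.0
```

```bash
python3 - <<'E'
from m import *
st();t=cam("top");s=cam("scene")
o=np.zeros((600,800,3),np.uint8)
def put(im,x,y,w,h,k,X,Y): o[Y:Y+h*k,X:X+w*k]=cv2.resize(im[y:y+h,x:x+w],None,fx=k,fy=k,interpolation=2)
put(t["color"],150,185,95,70,4,0,0);put(s["color"],190,130,100,75,4,400,0);put(t["color"],280,120,160,120,2,0,300);put(s["color"],270,130,200,140,2,400,310)
cv2.imwrite("pics/zoom2.png",o)
E
```

```text
t 5.02 [ 652.7 -105.   235.4] [-3.138  0.     1.437] w 85.6 F [-0.5 -0.6  0.2]
```

View pics/zoom2.png

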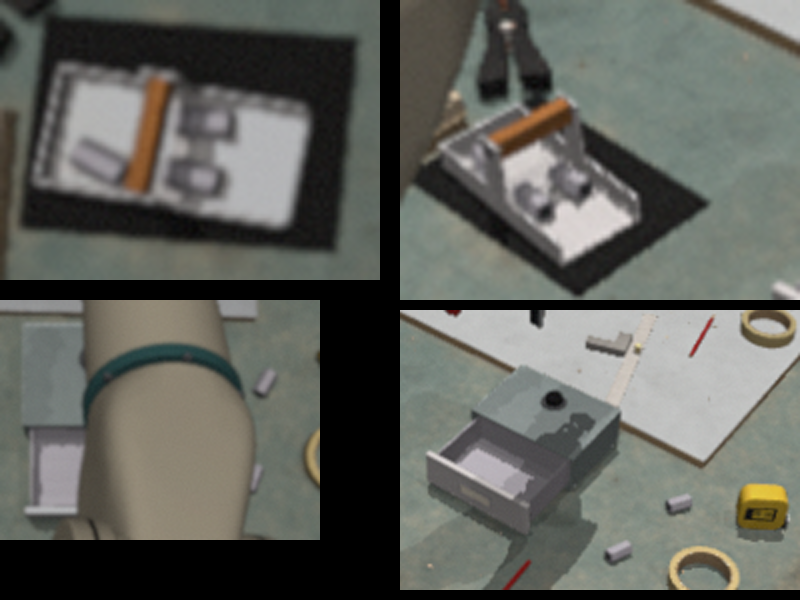

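Zoom: the drawer is open; the handle bar is at about (186,218) in the top view with side posts at its ends, and there are three nuts in the tray. The two loose nuts are at (412,160) and (407,209). Next I'll measure the handle precisely.

```bash
python3 - <<'E'
from m import *
t=cam("top");s=cam("scene");T=t["color"];S=s["color"]
for i in(t,s): print("cam",np.round(-np.array(i["R"]).T@np.array(i["t"])))
o2=lambda q:(q[...,2]>q[...,0]+35)&(q[...,2]>70)
H=[]
for i,box in((t,(172,190,25,50)),(s,(200,148,45,30))):
    b=blob(i["color"],box,o2)[0]; r=cv2.boxPoints(cv2.minAreaRect(b[2].astype(np.float32)))
    r=r[np.argsort(r[:,1])]; e=np.array([r[:2].mean(0),r[2:].mean(0)]); print(b[:2],np.round(r,1).tolist()); H.append((b[1],e))
print("centre",tri(t,[H[0][0]],s,[H[1][0]]))
print("ends",tri(t,H[0][1],s,H[1][1]))
print("ends top z82",plane(t,H[0][1],82),"z75",plane(t,H[0][1],75))
# tray floor+walls bright region
b=blob(T,(152,190,85,60),lambda q:q.min(2)>95)
for q in b[:3]: print("tray",q[:2],cv2.minAreaRect(plane(t,q[2],20)[:,:2].astype(np.float32)))
m=blob(T,(152,185,90,65),lambda q:q.max(2)<60,5)
C=np.concatenate([q[2] for q in m]);print("mat",[ (q[0]) for q in m],cv2.minAreaRect(plane(t,C,3)[:,:2].astype(np.float32)))
E
```

```text
cam [ 343.  -60. 1159.]
cam [-346. -780. 1133.]
(161.0, array([186.36024845, 218.62111801])) [[186.8000030517578, 203.5], [192.6999969482422, 204.89999389648438], [180.1999969482422, 231.60000610351562], [186.10000610351562, 233.0]]
(134.0, array([222.53731343, 160.93283582])) [[230.1999969482422, 153.39999389648438], [233.1999969482422, 159.39999389648438], [211.39999389648438, 162.8000030517578], [214.39999389648438, 168.8000030517578]]
centre [[459.51721364 252.86797722  75.33263656   1.95561421]]
ends [[497.09086336 247.96441213  72.8741284    3.38745451]
 [423.70296773 259.36571628  74.84966633   3.45685158]]
ends top z82 [[496.98587881 244.18312334  82.        ]
 [424.38488026 256.01959407  82.        ]] z75 [[497.98971834 246.16145316  75.        ]
 [424.9168431  258.07485609  75.        ]]
tray (1002.0, array([208.07185629, 224.48203593])) ((455.4153747558594, 212.40692138671875), (101.1524887084961, 84.33303833007812), 80.637939453125)
tray (611.0, array([173.68248773, 217.87234043])) ((469.0582275390625, 305.9387512207031), (68.29862213134766, 88.51138305664062), 86.89494323730469)
tray (137.0, array([180.76642336, 247.46715328])) ((389.6985778808594, 270.4242248535156), (10.692137718200684, 100.19122314453125), 1.8913198709487915)
mat [4273.0] ((476.74346923828125, 257.9459228515625), (245.92881774902344, 156.92254638671875), 86.998779296875)
```

Call:
drive_tool(
  motion=[
    {"fingers":1,"linear":[0,0,0],"twist":0.025},
    {"fingers":1,"linear":[0.027,-0.0205,0],"twist":0},
    {"fingers":1,"linear":[0.027,-0.0205,0],"twist":0},
    {"fingers":1,"linear":[0.027,-0.0205,0],"twist":0},
    {"fingers":1,"linear":[0.027,-0.0205,0],"twist":0},
  ],
)

```text
clock: 5.63
eef_pos: [589.2, 15.6, 237.3]
tool_rot: [3.142, -0.0, 1.41]
force: [0.9, 0.1, 0.2]
width: 85.2
gripper_force: 0.0
```

Call:
drive_tool(
  motion=[
    {"fingers":1,"linear":[0.027,-0.0205,0],"twist":0},
    {"fingers":1,"linear":[0.027,-0.0205,0],"twist":0},
    {"fingers":1,"linear":[0.027,-0.0205,0],"twist":0},
    {"fingers":1,"linear":[0.027,-0.0205,0],"twist":0},
    {"fingers":1,"linear":[0.027,-0.0205,0],"twist":0},
  ],
)

```text
clock: 6.05
eef_pos: [509.3, 165.4, 237.5]
tool_rot: [3.141, -0.0, 1.41]
force: [0.1, 0.3, 0.0]
width: 85.3
gripper_force: 0.0
```

Call:
drive_tool(
  motion=[
    {"fingers":1,"linear":[0.027,-0.0205,0],"twist":0},
    {"fingers":1,"linear":[0.02,-0.0155,0],"twist":0},
    {"fingers":1,"linear":[0.006,-0.005,0],"twist":0},
    {"fingers":1,"linear":[0,0,0],"twist":0},
    {"fingers":1,"linear":[0,0,0],"twist":0},
  ],
)

```text
clock: 6.47
eef_pos: [478.6, 222.1, 237.4]
tool_rot: [3.141, 0.001, 1.411]
force: [-0.4, -0.1, 0.3]
width: 85.3
gripper_force: 0.0
```

Call:
drive_tool(
  motion=[
    {"fingers":1,"linear":[0,0,0.03],"twist":0},
    {"fingers":1,"linear":[0,0,0.03],"twist":0},
    {"fingers":1,"linear":[0,0,0.03],"twist":0},
    {"fingers":1,"linear":[0,0,0],"twist":0},
    {"fingers":1,"linear":[0,0,0],"twist":0},
  ],
)

```text
clock: 6.88
eef_pos: [478.2, 220.6, 146.4]
tool_rot: [-3.139, 0.003, 1.409]
force: [0.1, -0.6, 0.6]
width: 85.2
gripper_force: 0.0
```

```bash
python3 - <<'E'
from m import *
go(460.7,252.5,85)
s=cam("scene");t=cam("top")
o=np.zeros((600,800,3),np.uint8)
def put(im,x,y,w,h,k,X,Y): o[Y:Y+h*k,X:X+w*k]=cv2.resize(im[y:y+h,x:x+w],None,fx=k,fy=k,interpolation=2)
put(s["color"],185,90,100,120,5,0,0);put(t["color"],300,120,150,120,2,500,0)
cv2.imwrite("pics/z3.png",o)
E
```

```text
t 6.88 [478.2 220.6 146.4] [-3.139e+00  3.000e-03  1.409e+00] w 85.2 F [ 0.1 -0.6  0.6]
tool shift [ 28.7 -22.4  61.4]
```

View pics/z3.png

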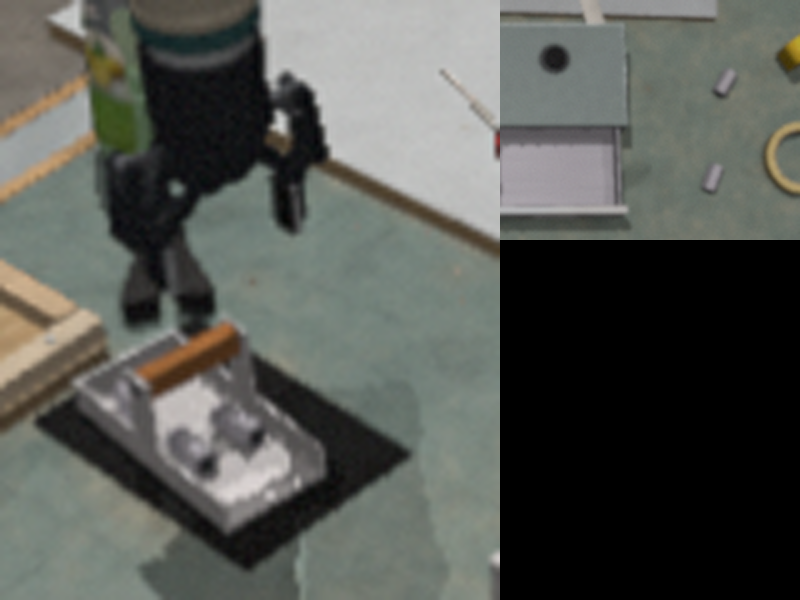

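The picture shows the gripper above the handle, with the posts outside the bar's ends and the drawer empty and open. I'll correct the lateral offset.

Call:
drive_tool(
  motion=[
    {"fingers":1,"linear":[0.0145,-0.011,0],"twist":0},
    {"fingers":1,"linear":[0.0145,-0.0115,0],"twist":0},
    {"fingers":1,"linear":[0,0,0],"twist":0},
    {"fingers":1,"linear":[0,0,0],"twist":0},
    {"fingers":1,"linear":[0,0,0],"twist":0},
  ],
)

```text
clock: 7.4
eef_pos: [461.7, 254.6, 148.7]
tool_rot: [3.139, -0.001, 1.411]
force: [0.1, 0.2, -1.0]
width: 85.6
gripper_force: 0.0
```

Call:
drive_tool(
  motion=[
    {"fingers":1,"linear":[0,0,0.02],"twist":0},
    {"fingers":1,"linear":[0,0,0.02],"twist":0},
    {"fingers":1,"linear":[0,0,0.01],"twist":0},
    {"fingers":1,"linear":[0,0,0],"twist":0},
    {"fingers":1,"linear":[0,0,0],"twist":0},
  ],
)

```text
clock: 7.82
eef_pos: [460.8, 254.4, 97.4]
tool_rot: [-3.141, 0.001, 1.411]
force: [-0.3, -0.0, 0.0]
width: 85.1
gripper_force: 0.0
```

```bash
python3 - <<'E'
from m import *
go(460.7,252.5,42)
E
```

```text
t 7.82 [460.8 254.4  97.4] [-3.141e+00  1.000e-03  1.411e+00] w 85.1 F [-0.3 -0.   0. ]
tool shift [-1.9  0.2 55.4]
```

Call:
drive_tool(
  motion=[
    {"fingers":1,"linear":[-0.002,0,0.01],"twist":0},
    {"fingers":1,"linear":[0,0,0.008],"twist":0},
    {"fingers":1,"linear":[0,0,0.006],"twist":0},
    {"fingers":1,"linear":[0,0,0.006],"twist":0},
    {"fingers":1,"linear":[0,0,0],"twist":0},
  ],
)

```text
clock: 8.23
eef_pos: [459.5, 252.7, 66.1]
tool_rot: [-3.14, 0.001, 1.412]
force: [0.1, 0.3, 0.3]
width: 84.9
gripper_force: 0.0
```

Call:
drive_tool(
  motion=[
    {"fingers":1,"linear":[0,0,0.005],"twist":0},
    {"fingers":1,"linear":[0,0,0.005],"twist":0},
    {"fingers":1,"linear":[0,0,0.005],"twist":0},
    {"fingers":1,"linear":[0,0,0],"twist":0},
  ],
)

```text
clock: 8.57
eef_pos: [459.7, 252.8, 51.4]
tool_rot: [-3.141, 0.001, 1.412]
force: [0.2, 0.6, -0.5]
width: 85.7
gripper_force: 0.0
```

Call:
drive_tool(
  motion=[
    {"fingers":1,"linear":[0,0,0.008],"twist":0},
    {"fingers":1,"linear":[0,0,0],"twist":0},
    {"fingers":0.8,"linear":[0,0,0],"twist":0},
    {"fingers":0.5,"linear":[0,0,0],"twist":0},
    {"fingers":0,"linear":[0,0,0],"twist":0},
  ],
)

```text
clock: 8.98
eef_pos: [460.1, 253.0, 44.2]
tool_rot: [-3.141, 0.0, 1.412]
force: [0.2, -0.1, -2.1]
width: 81.0
gripper_force: 74.4
```

Call:
drive_tool(
  motion=[
    {"fingers":0,"linear":[0,0,0],"twist":0},
    {"fingers":0,"linear":[0,0,0],"twist":0},
    {"fingers":0,"linear":[0,0,0],"twist":0},
    {"fingers":0,"linear":[0,0,0],"twist":0},
  ],
)

```text
clock: 9.32
eef_pos: [460.2, 253.0, 44.2]
tool_rot: [3.142, 0.0, 1.412]
force: [-0.7, -0.7, -3.4]
width: 80.7
gripper_force: 74.4
```

Gripped at 81 mm, on the posts. Lifting.

Call:
drive_tool(
  motion=[
    {"fingers":0,"linear":[0,0,-0.005],"twist":0},
    {"fingers":0,"linear":[0,0,-0.01],"twist":0},
    {"fingers":0,"linear":[0,0,-0.015],"twist":0},
    {"fingers":0,"linear":[0,0,-0.02],"twist":0},
    {"fingers":0,"linear":[0,0,-0.02],"twist":0},
  ],
)

```text
clock: 9.73
eef_pos: [459.9, 252.9, 115.7]
tool_rot: [-3.141, 0.0, 1.412]
force: [0.1, -0.2, -3.3]
width: 80.9
gripper_force: 74.8
```

Call:
drive_tool(
  motion=[
    {"fingers":0,"linear":[0,0,-0.02],"twist":0},
    {"fingers":0,"linear":[0,0,-0.02],"twist":0},
    {"fingers":0,"linear":[0,0,-0.015],"twist":-0.05},
    {"fingers":0,"linear":[0,0,-0.01],"twist":-0.07},
    {"fingers":0,"linear":[0,0,0],"twist":-0.07},
  ],
)

```text
clock: 10.15
eef_pos: [461.4, 253.9, 182.7]
tool_rot: [3.137, -0.002, 1.605]
force: [0.1, 0.8, -3.0]
width: 80.7
gripper_force: 75.0
```

```bash
python3 - <<'E'
from m import *
go(514,-60,180)
s=cam("scene");t=cam("top")
for f in blob(t["color"],(270,190,110,50),lambda q:q.min(2)>150)[:2]: print(f[:2],cv2.minAreaRect(plane(t,f[2],66)[:,:2].astype(np.float32)))
o=np.zeros((600,800,3),np.uint8)
def put(im,x,y,w,h,k,X,Y): o[Y:Y+h*k,X:X+w*k]=cv2.resize(im[y:y+h,x:x+w],None,fx=k,fy=k,interpolation=2)
put(s["color"],185,60,100,150,4,0,0);put(t["color"],280,120,130,120,3,400,0)
cv2.imwrite("pics/z4.png",o)
E
```

```text
t 10.15 [461.4 253.9 182.7] [ 3.137e+00 -2.000e-03  1.605e+00] w 80.7 F [ 0.1  0.8 -3. ]
tool shift [-315.5   41.8    2.7]
(1692.0, array([326.1678487 , 209.87470449])) ((497.7450866699219, -111.87890625), (84.40621185302734, 181.77516174316406), 1.6116329431533813)
```

View pics/z4.png

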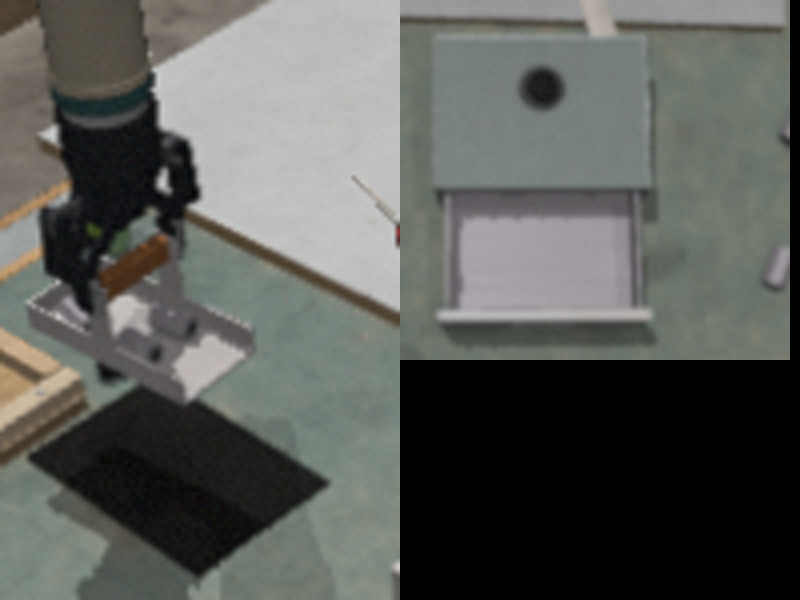

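Call:
drive_tool(
  motion=[
    {"fingers":0,"linear":[-0.015,0.002,0],"twist":0},
    {"fingers":0,"linear":[-0.025,0.0035,0],"twist":0},
    {"fingers":0,"linear":[-0.03,0.0045,0],"twist":0},
    {"fingers":0,"linear":[-0.03,0.0045,0],"twist":0},
    {"fingers":0,"linear":[-0.03,0.0045,0],"twist":0},
  ],
)

```text
clock: 10.67
eef_pos: [482.8, 122.4, 179.4]
tool_rot: [-3.141, 0.0, 1.6]
force: [0.7, -0.4, -3.5]
width: 81.0
gripper_force: 74.8
```

Call:
drive_tool(
  motion=[
    {"fingers":0,"linear":[-0.03,0.0045,0],"twist":0},
    {"fingers":0,"linear":[-0.03,0.0045,0],"twist":0},
    {"fingers":0,"linear":[-0.03,0.0045,0],"twist":0},
    {"fingers":0,"linear":[-0.03,0.0045,0],"twist":0},
    {"fingers":0,"linear":[-0.03,0.0045,0],"twist":0},
  ],
)

```text
clock: 11.08
eef_pos: [509.9, -27.1, 179.4]
tool_rot: [-3.141, 0.0, 1.6]
force: [0.9, 0.5, -3.8]
width: 81.1
gripper_force: 74.8
```

Call:
drive_tool(
  motion=[
    {"fingers":0,"linear":[-0.02,0.002,0],"twist":0},
    {"fingers":0,"linear":[-0.015,0,0],"twist":0},
    {"fingers":0,"linear":[0,0,0],"twist":0},
    {"fingers":0,"linear":[0,0,0],"twist":0},
    {"fingers":0,"linear":[0,0,0],"twist":0},
  ],
)

```text
clock: 11.5
eef_pos: [513.1, -59.2, 179.4]
tool_rot: [-3.141, -0.001, 1.602]
force: [0.8, 0.1, -2.8]
width: 80.9
gripper_force: 74.7
```

```bash
python3 - <<'E'
from m import *
go(516,-60,110)
E
```

```text
t 11.5 [513.1 -59.2 179.4] [-3.141e+00 -1.000e-03  1.602e+00] w 80.9 F [ 0.8  0.1 -2.8]
tool shift [-0.9  2.9 69.4]
```

Call:
drive_tool(
  motion=[
    {"fingers":0,"linear":[-0.014,0.001,0.02],"twist":0},
    {"fingers":0,"linear":[-0.014,0.001,0.02],"twist":0},
    {"fingers":0,"linear":[0,0,0.02],"twist":0},
    {"fingers":0,"linear":[0,0,0.015],"twist":0},
    {"fingers":0,"linear":[0,0,0],"twist":0},
  ],
)

```text
clock: 11.92
eef_pos: [514.2, -86.6, 101.8]
tool_rot: [-3.136, -0.002, 1.603]
force: [-0.7, 0.5, -2.8]
width: 80.9
gripper_force: 75.8
```

Call:
drive_tool(
  motion=[
    {"fingers":0,"linear":[0,0,0.003],"twist":0},
    {"fingers":0,"linear":[0,0,0.003],"twist":0},
    {"fingers":0,"linear":[0,0,0.003],"twist":0},
    {"fingers":0,"linear":[0,0,0],"twist":0},
    {"fingers":0,"linear":[0,0,0],"twist":0},
  ],
)

```text
clock: 12.33
eef_pos: [517.2, -88.6, 97.4]
tool_rot: [3.139, 0.001, 1.602]
force: [-1.9, -2.1, 7.2]
width: 80.7
gripper_force: 77.3
```

Call:
drive_tool(
  motion=[
    {"fingers":0,"linear":[0,0,0.003],"twist":0},
    {"fingers":0,"linear":[0,0,0.003],"twist":0},
    {"fingers":0,"linear":[0,0,0],"twist":0},
  ],
)

```text
clock: 12.58
eef_pos: [517.9, -91.7, 92.2]
tool_rot: [3.138, 0.005, 1.6]
force: [-2.5, -7.8, 15.7]
width: 81.1
gripper_force: 79.0
```

Call:
drive_tool(
  motion=[
    {"fingers":0,"linear":[0,0,0.003],"twist":0},
    {"fingers":0,"linear":[0,0,0.003],"twist":0},
    {"fingers":0,"linear":[0,0,0],"twist":0},
  ],
)

```text
clock: 12.83
eef_pos: [518.6, -93.9, 86.8]
tool_rot: [3.136, 0.008, 1.598]
force: [-2.4, -12.7, 18.4]
width: 80.7
gripper_force: 80.9
```

```bash
python3 - <<'E'
from m import *
s=cam("scene");t=cam("top")
o=np.zeros((600,800,3),np.uint8)
def put(im,x,y,w,h,k,X,Y): o[Y:Y+h*k,X:X+w*k]=cv2.resize(im[y:y+h,x:x+w],None,fx=k,fy=k,interpolation=2)
put(s["color"],260,90,130,150,4,0,0);put(t["color"],270,120,130,120,2,520,0)
cv2.imwrite("pics/z5.png",o)
E
```

```text
(no output)
```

View pics/z5.png

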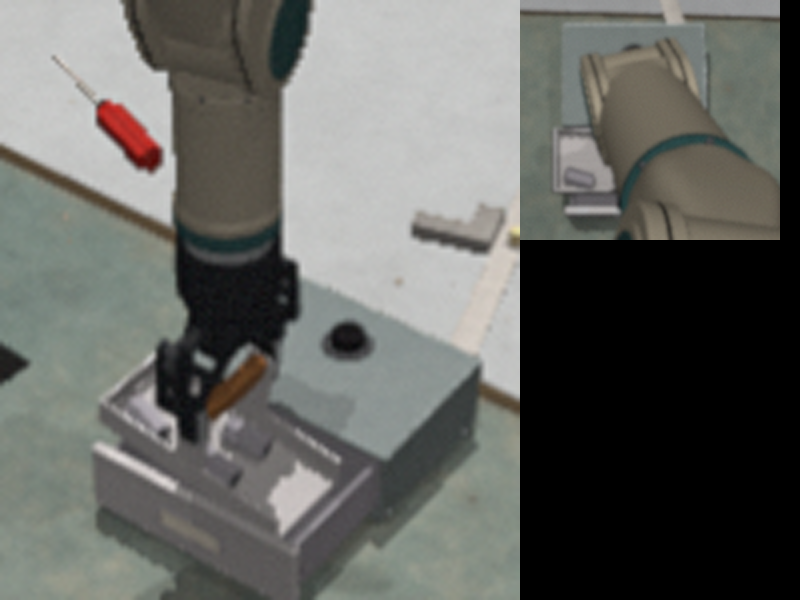

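The tray tilts about 12° on the drawer's side wall, with its nuts still inside. Next I'll lift a little and push the lip against the far wall for more tilt.

Call:
drive_tool(
  motion=[
    {"fingers":0,"linear":[0,0,0.002],"twist":0},
    {"fingers":0,"linear":[0,0,0.002],"twist":0},
    {"fingers":0,"linear":[0,0,0],"twist":0},
    {"fingers":0,"linear":[0,0,0],"twist":0},
  ],
)

```text
clock: 13.27
eef_pos: [519.0, -95.3, 83.2]
tool_rot: [3.135, 0.009, 1.597]
force: [-1.2, -15.4, 19.1]
width: 80.9
gripper_force: 82.1
```

Call:
drive_tool(
  motion=[
    {"fingers":0,"linear":[0,0,-0.01],"twist":0},
    {"fingers":0,"linear":[0,0,-0.005],"twist":0},
    {"fingers":0,"linear":[0,0,0],"twist":0},
    {"fingers":0,"linear":[0,0,0],"twist":0},
  ],
)

```text
clock: 13.6
eef_pos: [516.6, -87.4, 94.8]
tool_rot: [3.14, -0.001, 1.603]
force: [-1.0, 0.3, -4.3]
width: 80.7
gripper_force: 78.9
```

```bash
python3 - <<'E'
from m import *
st();s=cam("scene")
crop(s,260,90,130,150,4,"pics/z6.png")
E
```

```text
t 13.6 [516.6 -87.4  94.8] [ 3.140e+00 -1.000e-03  1.603e+00] w 80.7 F [-1.   0.3 -4.3]
```

View pics/z6.png

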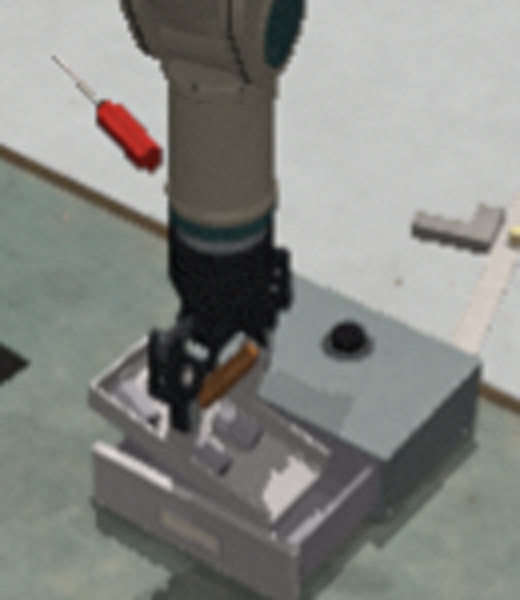

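The tilt holds at about 15°, and the nuts are still in the tray. I'll push the lip along -y into the far wall.

Call:
drive_tool(
  motion=[
    {"fingers":0,"linear":[-0.01,0,0],"twist":0},
    {"fingers":0,"linear":[-0.01,0,0],"twist":0},
    {"fingers":0,"linear":[-0.01,0,0],"twist":0},
    {"fingers":0,"linear":[-0.006,0,0],"twist":0},
    {"fingers":0,"linear":[0,0,0],"twist":0},
  ],
)

```text
clock: 14.07
eef_pos: [516.9, -119.4, 94.3]
tool_rot: [-3.141, -0.008, 1.603]
force: [-3.2, 13.3, 4.3]
width: 80.8
gripper_force: 79.6
```

Call:
drive_tool(
  motion=[
    {"fingers":0,"linear":[-0.005,0,-0.001],"twist":0},
    {"fingers":0,"linear":[-0.005,0,-0.001],"twist":0},
    {"fingers":0,"linear":[0,0,0],"twist":0},
  ],
)

```text
clock: 14.32
eef_pos: [518.0, -124.2, 97.2]
tool_rot: [3.141, -0.013, 1.606]
force: [-3.5, 23.8, 8.8]
width: 80.8
gripper_force: 80.8
```

Call:
drive_tool(
  motion=[
    {"fingers":0,"linear":[-0.005,0,-0.002],"twist":0},
    {"fingers":0,"linear":[-0.005,0,-0.002],"twist":0},
    {"fingers":0,"linear":[0,0,0],"twist":0},
  ],
)

```text
clock: 14.57
eef_pos: [519.2, -139.7, 100.8]
tool_rot: [3.139, -0.006, 1.605]
force: [2.0, 9.1, -3.2]
width: 80.8
gripper_force: 78.9
```

Call:
drive_tool(
  motion=[
    {"fingers":0,"linear":[-0.005,0,-0.002],"twist":0},
    {"fingers":0,"linear":[-0.004,0,-0.001],"twist":0},
    {"fingers":0,"linear":[0,0,0],"twist":0},
    {"fingers":0,"linear":[0,0,0],"twist":0},
  ],
)

```text
clock: 14.9
eef_pos: [518.6, -150.4, 103.0]
tool_rot: [3.141, -0.005, 1.603]
force: [0.5, 7.9, -1.0]
width: 80.7
gripper_force: 79.0
```

```bash
python3 - <<'E'
from m import *
st();s=cam("scene")
crop(s,260,90,130,150,4,"pics/z7.png")
E
```

```text
t 14.9 [ 518.6 -150.4  103. ] [ 3.141 -0.005  1.603] w 80.7 F [ 0.5  7.9 -1. ]
```

View pics/z7.png

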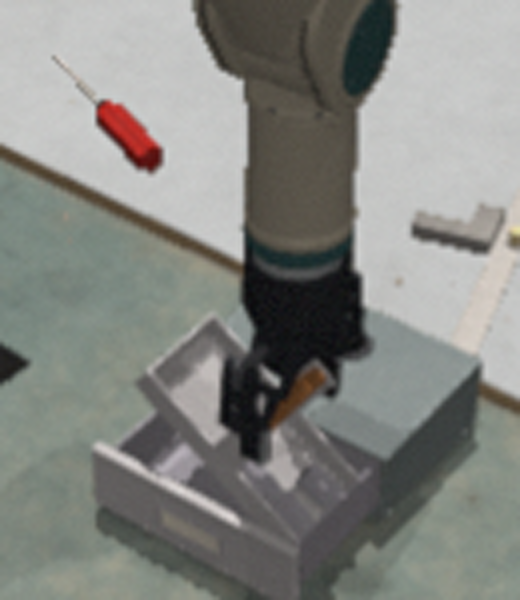

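The tray is now tilted about 32° and the nuts have slid down to the lip at about (320,470) in the crop. I'll back off along +y and rise so that they drop out.

Call:
drive_tool(
  motion=[
    {"fingers":0,"linear":[0.01,0,-0.003],"twist":0},
    {"fingers":0,"linear":[0.012,0,-0.003],"twist":0},
    {"fingers":0,"linear":[0.012,0,-0.003],"twist":0},
    {"fingers":0,"linear":[0.012,0,-0.003],"twist":0},
    {"fingers":0,"linear":[0.005,0,-0.003],"twist":0},
  ],
)

```text
clock: 15.37
eef_pos: [516.8, -99.7, 118.9]
tool_rot: [3.141, -0.001, 1.604]
force: [0.3, 1.0, -2.0]
width: 81.2
gripper_force: 78.6
```

Call:
drive_tool(
  motion=[
    {"fingers":0,"linear":[0,0,-0.01],"twist":0},
    {"fingers":0,"linear":[0,0,-0.01],"twist":0},
    {"fingers":0,"linear":[0,0,-0.01],"twist":0},
    {"fingers":0,"linear":[0,0,0],"twist":0},
    {"fingers":0,"linear":[0,0,0],"twist":0},
  ],
)

```text
clock: 15.78
eef_pos: [517.4, -103.3, 149.4]
tool_rot: [3.139, 0.001, 1.6]
force: [0.2, -0.8, -2.1]
width: 80.7
gripper_force: 78.8
```

```bash
python3 - <<'E'
from m import *
st();s=cam("scene");t=cam("top")
o=np.zeros((600,800,3),np.uint8)
def put(im,x,y,w,h,k,X,Y): o[Y:Y+h*k,X:X+w*k]=cv2.resize(im[y:y+h,x:x+w],None,fx=k,fy=k,interpolation=2)
put(s["color"],260,90,130,150,4,0,0);put(t["color"],280,120,120,120,2,540,0)
cv2.imwrite("pics/z8.png",o)
E
```

```text
t 15.78 [ 517.4 -103.3  149.4] [3.139e+00 1.000e-03 1.600e+00] w 80.7 F [ 0.2 -0.8 -2.1]
```

View pics/z8.png

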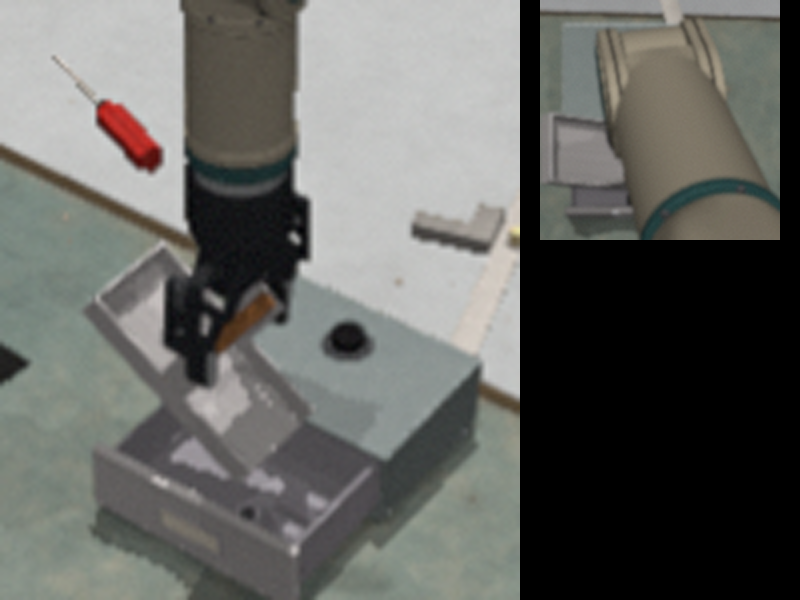

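The tray is empty and its nuts lie in the drawer at about (200,455), (265,480) and (310,500) in the crop. Going back to the mat.

Call:
drive_tool(
  motion=[
    {"fingers":0,"linear":[0,0,-0.015],"twist":0.05},
    {"fingers":0,"linear":[0,0,-0.015],"twist":0.07},
    {"fingers":0,"linear":[0,0,-0.006],"twist":0.07},
    {"fingers":0,"linear":[0.02,-0.008,0],"twist":0},
    {"fingers":0,"linear":[0.03,-0.011,0],"twist":0},
  ],
)

```text
clock: 16.3
eef_pos: [506.2, -53.3, 184.2]
tool_rot: [3.141, 0.002, 1.404]
force: [0.2, 0.6, -2.8]
width: 81.0
gripper_force: 79.0
```

Call:
drive_tool(
  motion=[
    {"fingers":0,"linear":[0.034,-0.013,0],"twist":0},
    {"fingers":0,"linear":[0.034,-0.013,0],"twist":0},
    {"fingers":0,"linear":[0.034,-0.013,0],"twist":0},
    {"fingers":0,"linear":[0.034,-0.013,0],"twist":0},
    {"fingers":0,"linear":[0.034,-0.013,0],"twist":0},
  ],
)

```text
clock: 16.72
eef_pos: [467.6, 129.3, 183.8]
tool_rot: [-3.141, 0.001, 1.411]
force: [0.9, -0.0, -1.5]
width: 81.2
gripper_force: 79.0
```

Call:
drive_tool(
  motion=[
    {"fingers":0,"linear":[0.034,-0.013,0],"twist":0},
    {"fingers":0,"linear":[0.02,-0.01,0],"twist":0},
    {"fingers":0,"linear":[0.01,-0.005,0],"twist":0},
    {"fingers":0,"linear":[0,0,0],"twist":0},
    {"fingers":0,"linear":[0,0,0],"twist":0},
  ],
)

```text
clock: 17.13
eef_pos: [451.0, 194.7, 183.9]
tool_rot: [-3.141, 0.002, 1.412]
force: [0.7, -1.1, -1.3]
width: 80.8
gripper_force: 78.9
```

```bash
python3 - <<'E'
from m import *
go(452,202.6,90)
s=cam("scene")
crop(s,185,60,130,150,4,"pics/z9.png")
E
```

```text
t 17.13 [451.  194.7 183.9] [-3.141e+00  2.000e-03  1.412e+00] w 80.8 F [ 0.7 -1.1 -1.3]
tool shift [ 7.9 -0.3 93.9]
```

View pics/z9.png

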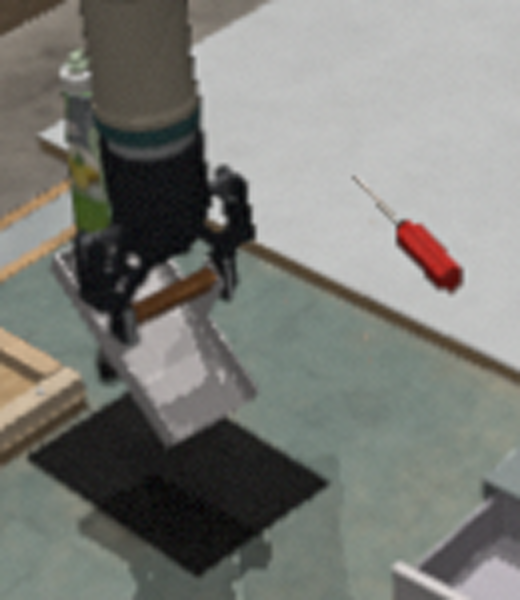

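The tray is empty, tilted, and above the mat. I'll lower it lip first, then move back along +x of the tool so the lip stays put while the tray rights itself.

Call:
drive_tool(
  motion=[
    {"fingers":0,"linear":[0.008,0,0.03],"twist":0},
    {"fingers":0,"linear":[0,0,0.03],"twist":0},
    {"fingers":0,"linear":[0,0,0.02],"twist":0},
    {"fingers":0,"linear":[0,0,0.01],"twist":0},
    {"fingers":0,"linear":[0,0,0],"twist":0},
  ],
)

```text
clock: 17.6
eef_pos: [451.7, 201.0, 92.4]
tool_rot: [-3.138, 0.004, 1.409]
force: [-0.2, -0.2, -2.4]
width: 80.7
gripper_force: 78.9
```

Call:
drive_tool(
  motion=[
    {"fingers":0,"linear":[0,0,0.004],"twist":0},
    {"fingers":0,"linear":[0,0,0.004],"twist":0},
    {"fingers":0,"linear":[0,0,0.003],"twist":0},
    {"fingers":0,"linear":[0,0,0],"twist":0},
  ],
)

```text
clock: 17.93
eef_pos: [452.7, 203.6, 83.6]
tool_rot: [3.141, -0.0, 1.411]
force: [-0.1, -0.3, -1.3]
width: 80.8
gripper_force: 78.9
```

Call:
drive_tool(
  motion=[
    {"fingers":0,"linear":[0.002,0,0.003],"twist":0},
    {"fingers":0,"linear":[0.004,0,0.003],"twist":0},
    {"fingers":0,"linear":[0.007,0,0.003],"twist":0},
    {"fingers":0,"linear":[0,0,0],"twist":0},
  ],
)

```text
clock: 18.27
eef_pos: [454.9, 217.8, 74.8]
tool_rot: [3.141, -0.0, 1.413]
force: [-0.4, -1.5, 5.5]
width: 80.8
gripper_force: 79.6
```

Call:
drive_tool(
  motion=[
    {"fingers":0,"linear":[0.006,0,0.003],"twist":0},
    {"fingers":0,"linear":[0.006,0,0.003],"twist":0},
    {"fingers":0,"linear":[0.006,0,0.003],"twist":0},
    {"fingers":0,"linear":[0,0,0],"twist":0},
  ],
)

```text
clock: 18.6
eef_pos: [457.9, 236.0, 66.0]
tool_rot: [3.14, -0.001, 1.413]
force: [-0.9, -0.6, 9.2]
width: 80.6
gripper_force: 79.9
```

Call:
drive_tool(
  motion=[
    {"fingers":0,"linear":[0.005,0,0.004],"twist":0},
    {"fingers":0,"linear":[0.005,0,0.004],"twist":0},
    {"fingers":0,"linear":[0.004,0,0.003],"twist":0},
    {"fingers":0,"linear":[0,0,0],"twist":0},
  ],
)

```text
clock: 18.93
eef_pos: [460.4, 250.9, 55.2]
tool_rot: [3.139, -0.003, 1.414]
force: [-0.5, 0.9, 8.9]
width: 80.8
gripper_force: 80.5
```

Call:
drive_tool(
  motion=[
    {"fingers":0,"linear":[0.004,0,0.004],"twist":0},
    {"fingers":0,"linear":[0.003,0,0.004],"twist":0},
    {"fingers":0,"linear":[0,0,0.002],"twist":0},
    {"fingers":0,"linear":[0,0,0],"twist":0},
  ],
)

```text
clock: 19.27
eef_pos: [462.2, 260.1, 45.9]
tool_rot: [3.138, -0.007, 1.414]
force: [-0.5, 5.6, 10.3]
width: 81.0
gripper_force: 81.3
```

Call:
drive_tool(
  motion=[
    {"fingers":0,"linear":[0,0,0.002],"twist":0},
    {"fingers":0,"linear":[0,0,0.001],"twist":0},
    {"fingers":0,"linear":[-0.006,0,0],"twist":0},
    {"fingers":0,"linear":[-0.006,0,0],"twist":0},
    {"fingers":0,"linear":[0,0,0],"twist":0},
  ],
)

```text
clock: 19.68
eef_pos: [460.8, 245.7, 43.0]
tool_rot: [3.137, -0.005, 1.413]
force: [1.7, 2.5, 7.4]
width: 80.9
gripper_force: 81.2
```

```bash
python3 - <<'E'
from m import *
go(460.2,253,44.2)
t=cam("top");print(np.round(plane(t,[[162,189.5],[239,194.5],[234,247.5],[155.5,241.5]],3)))
E
```

```text
t 19.68 [460.8 245.7  43. ] [ 3.137 -0.005  1.413] w 80.9 F [1.7 2.5 7.4]
tool shift [ 7.1 -1.7 -1.2]
[[547. 347.   3.]
 [539. 132.   3.]
 [393. 138.   3.]
 [403. 353.   3.]]
```

Call:
drive_tool(
  motion=[
    {"fingers":1,"linear":[0,0,0],"twist":0},
    {"fingers":1,"linear":[0,0,0],"twist":0},
    {"fingers":1,"linear":[0,0,0],"twist":0},
    {"fingers":1,"linear":[0,0,0],"twist":0},
    {"fingers":1,"linear":[0,0,0],"twist":0},
  ],
)

```text
clock: 20.15
eef_pos: [458.5, 243.2, 41.1]
tool_rot: [-3.141, 0.0, 1.412]
force: [0.1, -0.6, -0.8]
width: 85.9
gripper_force: 0.0
```

Call:
drive_tool(
  motion=[
    {"fingers":1,"linear":[0,0,-0.01],"twist":0},
    {"fingers":1,"linear":[0,0,-0.015],"twist":0},
    {"fingers":1,"linear":[0,0,-0.03],"twist":0},
    {"fingers":1,"linear":[0,0,-0.035],"twist":0},
    {"fingers":1,"linear":[0,0,-0.035],"twist":0},
  ],
)

```text
clock: 20.57
eef_pos: [458.0, 242.9, 167.9]
tool_rot: [-3.14, 0.001, 1.412]
force: [1.1, 0.4, 0.0]
width: 85.6
gripper_force: 0.0
```

```bash
python3 - <<'E'
from m import *
st();t=cam("top");s=cam("scene");T=t["color"]
nm=lambda q:(q[...,2]>=q[...,1]-2)&(q[...,0]>=q[...,1]-4)&(q.min(2)>85)&(q.max(2)<215)
for n in blob(T,(375,130,60,100),nm): print("nut",n[0],n[1],np.round(plane(t,[n[1]],12)[0]),cv2.minAreaRect(plane(t,n[2],14)[:,:2].astype(np.float32)))
for n in blob(s["color"],(355,190,90,80),nm): print("scene",n[0],n[1],np.round(plane(s,[n[1]],9.5)[0]))
o=np.zeros((600,800,3),np.uint8)
def put(im,x,y,w,h,k,X,Y): o[Y:Y+h*k,X:X+w*k]=cv2.resize(im[y:y+h,x:x+w],None,fx=k,fy=k,interpolation=2)
put(s["color"],185,100,100,110,3,0,0);put(s["color"],290,170,170,110,3,290,0);put(t["color"],150,130,266,120,3,0,335)
cv2.imwrite("pics/z10.png",o[:600])
E
```

```text
t 20.57 [458.  242.9 167.9] [-3.140e+00  1.000e-03  1.412e+00] w 85.6 F [1.1 0.4 0. ]
nut 107.0 [405.92523364 208.1682243 ] [ 514. -330.   12.] ((513.93408203125, -329.341796875), (22.260387420654297, 37.74513244628906), 69.11481475830078)
nut 98.0 [412.47959184 160.06122449] [ 651. -350.   12.] ((650.7759399414062, -349.5899658203125), (22.118934631347656, 37.96342468261719), 59.47001266479492)
scene 354.0 [415.85875706 194.61581921] [ 781. -289.   10.]
scene 82.0 [379.65853659 249.62195122] [ 515. -327.   10.]
scene 73.0 [409.78082192 225.75342466] [ 651. -346.   10.]Traceback (most recent call last):
  File "<stdin>", line 8, in <module>
  File "<stdin>", line 7, in put
ValueError: could not broadcast input array from shape (360,798,3) into shape (265,798,3)
```

```bash
python3 - <<'E'
from m import *
t=cam("top");s=cam("scene");T=t["color"]
nm=lambda q:(q[...,2]>=q[...,1]-2)&(q[...,0]>=q[...,1]-4)&(q.min(2)>85)&(q.max(2)<215)
print(np.round(tri(t,[[405.9,208.2],[412.5,160.1]],s,[[379.7,249.6],[409.8,225.8]]),1))
for n in blob(T,(75,130,420,250),nm,40):
    r=cv2.minAreaRect(n[2].astype(np.float32)); 
    if n[0]<250: print(n[0],np.round(n[1]),np.round(r[1],1),np.round(plane(t,[n[1]],10)[0]))
o=np.zeros((600,800,3),np.uint8)
def put(im,x,y,w,h,k,X,Y): o[Y:Y+h*k,X:X+w*k]=cv2.resize(im[y:y+h,x:x+w],None,fx=k,fy=k,interpolation=2)
put(s["color"],185,100,100,110,3,0,0);put(s["color"],290,170,165,110,3,302,0);put(t["color"],150,160,266,88,3,0,335)
cv2.imwrite("pics/z10.png",o)
E
```

```text
[[ 512.9 -328.8   13.3    1.4]
 [ 649.3 -348.2   13.1    3.8]]
105.0 [406. 208.] [ 8.  13.3] [ 514. -330.   10.]
99.0 [413. 160.] [ 7.8 13. ] [ 652. -351.   10.]
```

View pics/z10.png

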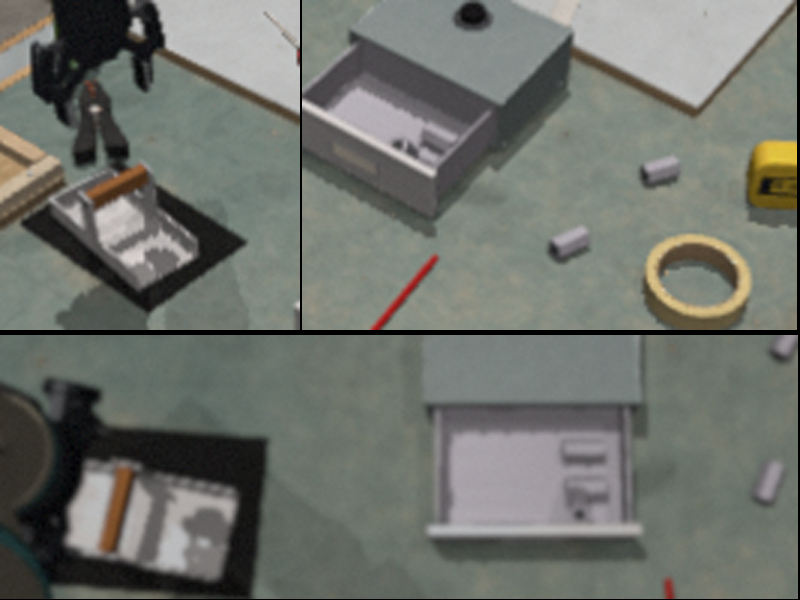

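The tray stands upright and empty on the mat, three nuts are in the drawer at about (585,450)–(590,495) in the crop, and two nuts remain on the bench. I'm turning and travelling to the nearer nut at (514,-329).

Call:
drive_tool(
  motion=[
    {"fingers":1,"linear":[0,0,0],"twist":0.1185},
    {"fingers":1,"linear":[0,0,0],"twist":0.1185},
    {"fingers":1,"linear":[0,0,0],"twist":0.1185},
    {"fingers":1,"linear":[0,0,0],"twist":0.1185},
    {"fingers":1,"linear":[0,0,0],"twist":0.1185},
  ],
)

```text
clock: 21.18
eef_pos: [457.6, 242.5, 165.1]
tool_rot: [-3.141, 0.003, 0.813]
force: [-0.4, -0.1, 0.1]
width: 85.6
gripper_force: 0.0
```

Call:
drive_tool(
  motion=[
    {"fingers":1,"linear":[0,0,0],"twist":0.1185},
    {"fingers":1,"linear":[0,0,0],"twist":0.1185},
    {"fingers":1,"linear":[0,0,0],"twist":0.1185},
    {"fingers":1,"linear":[0,0,0],"twist":0.1185},
    {"fingers":1,"linear":[0,0,0],"twist":0.1185},
  ],
)

```text
clock: 21.6
eef_pos: [457.6, 242.6, 165.1]
tool_rot: [3.14, 0.003, 0.221]
force: [-0.3, -0.4, 1.6]
width: 85.5
gripper_force: 0.0
```

Call:
drive_tool(
  motion=[
    {"fingers":1,"linear":[0,0,0],"twist":0.1185},
    {"fingers":1,"linear":[0,0,0],"twist":0.1185},
    {"fingers":1,"linear":[0,0,0],"twist":0.1185},
    {"fingers":1,"linear":[0,0,0],"twist":0.1185},
    {"fingers":1,"linear":[0,0,0],"twist":0.1185},
  ],
)

```text
clock: 22.02
eef_pos: [457.6, 242.6, 165.1]
tool_rot: [3.139, 0.002, -0.372]
force: [0.0, 0.2, -1.4]
width: 85.5
gripper_force: 0.0
```

Call:
drive_tool(
  motion=[
    {"fingers":1,"linear":[0.017,0.034,0],"twist":0},
    {"fingers":1,"linear":[0.017,0.034,0],"twist":0},
    {"fingers":1,"linear":[0.017,0.034,0],"twist":0},
    {"fingers":1,"linear":[0.017,0.034,0],"twist":0},
    {"fingers":1,"linear":[0.017,0.034,0],"twist":0},
  ],
)

```text
clock: 22.43
eef_pos: [475.9, 52.3, 165.3]
tool_rot: [3.14, 0.002, -0.365]
force: [-0.0, 0.1, 0.2]
width: 85.4
gripper_force: 0.0
```

Call:
drive_tool(
  motion=[
    {"fingers":1,"linear":[0.017,0.034,0],"twist":0},
    {"fingers":1,"linear":[0.017,0.034,0],"twist":0},
    {"fingers":1,"linear":[0.017,0.034,0],"twist":0},
    {"fingers":1,"linear":[0.017,0.034,0],"twist":0},
    {"fingers":1,"linear":[0.017,0.034,0],"twist":0},
  ],
)

```text
clock: 22.85
eef_pos: [494.5, -136.7, 165.2]
tool_rot: [3.141, 0.003, -0.366]
force: [1.6, 0.3, -0.4]
width: 85.4
gripper_force: 0.0
```

```bash
cat > nuts.py <<'E'
from m import *
nm=lambda q:(q[...,2]>=q[...,1]-2)&(q[...,0]>=q[...,1]-4)&(q.min(2)>85)&(q.max(2)<215)
def find():
    for k,box in(("top",(372,120,120,150)),("scene",(355,190,130,110))):
        i=cam(k)
        for n in blob(i["color"],box,nm,40):
            if n[0]<200:
                r=cv2.minAreaRect(plane(i,n[2],14)[:,:2].astype(np.float32)); a=r[2]+(90 if r[1][1]>r[1][0] else 0)
                print(k,n[0],np.round(n[1],1),np.round(plane(i,[n[1]],13)[0],1),np.round(r[1]),"axis deg",round(a,1))
E
python3 - <<'E'
from nuts import *
find();go(513,-329,90)
E
```

```text
top 105.0 [406.  208.1] [ 513.6 -329.8   13. ] [22. 38.] axis deg 161.4
top 96.0 [412.7 160.2] [ 650.6 -350.1   13. ] [22. 39.] axis deg 149.5
scene 83.0 [379.6 249.7] [ 512.1 -328.3   13. ] [24. 38.] axis deg 160.2
scene 73.0 [409.7 225.8] [ 647.3 -347.1   13. ] [26. 37.] axis deg 146.6
t 22.95 [ 494.7 -143.3  165.6] [ 3.137e+00 -1.000e-03 -3.770e-01] w 85.3 F [-0.3 -0.5  0.1]
tool shift [ 85.4 165.9  75.6]
```

Call:
drive_tool(
  motion=[
    {"fingers":1,"linear":[0.017,0.034,0],"twist":0},
    {"fingers":1,"linear":[0.017,0.034,0],"twist":0},
    {"fingers":1,"linear":[0.017,0.034,0],"twist":0},
    {"fingers":1,"linear":[0.017,0.034,0],"twist":0},
    {"fingers":1,"linear":[0.012,0.024,0],"twist":0},
  ],
)

```text
clock: 23.37
eef_pos: [512.1, -316.4, 165.2]
tool_rot: [3.14, 0.002, -0.368]
force: [0.8, -0.6, 0.7]
width: 85.7
gripper_force: 0.0
```

Call:
drive_tool(
  motion=[
    {"fingers":1,"linear":[0.005,0.006,0.03],"twist":0},
    {"fingers":1,"linear":[0,0,0.03],"twist":0},
    {"fingers":1,"linear":[0,0,0.03],"twist":0},
    {"fingers":1,"linear":[0,0,0],"twist":0},
    {"fingers":1,"linear":[0,0,0],"twist":0},
  ],
)

```text
clock: 23.78
eef_pos: [514.1, -318.9, 74.2]
tool_rot: [-3.141, 0.006, -0.365]
force: [0.8, 0.1, 0.7]
width: 85.4
gripper_force: 0.0
```

```bash
python3 - <<'E'
from nuts import *
go(513,-329,3)
E
```

```text
t 23.78 [ 514.1 -318.9   74.2] [-3.141  0.006 -0.365] w 85.4 F [0.8 0.1 0.7]
tool shift [ 2.6  9.8 71.2]
```

Call:
drive_tool(
  motion=[
    {"fingers":1,"linear":[0.0025,0.01,0.02],"twist":0},
    {"fingers":1,"linear":[0,0,0.02],"twist":0},
    {"fingers":1,"linear":[0,0,0.015],"twist":0},
    {"fingers":1,"linear":[0,0,0.008],"twist":0},
    {"fingers":1,"linear":[0,0,0],"twist":0},
  ],
)

```text
clock: 24.2
eef_pos: [514.6, -330.2, 13.2]
tool_rot: [-3.141, 0.001, -0.365]
force: [-0.1, 0.1, -0.1]
width: 85.4
gripper_force: 0.0
```

Call:
drive_tool(
  motion=[
    {"fingers":1,"linear":[0,0,0.003],"twist":0},
    {"fingers":1,"linear":[0,0,0.002],"twist":0},
    {"fingers":1,"linear":[0,0,0],"twist":0},
    {"fingers":1,"linear":[0,0,0],"twist":0},
  ],
)

```text
clock: 24.53
eef_pos: [515.1, -331.0, 9.2]
tool_rot: [3.141, -0.001, -0.366]
force: [1.0, -0.7, 0.6]
width: 85.0
gripper_force: 0.0
```

Call:
drive_tool(
  motion=[
    {"fingers":1,"linear":[0,0,0.004],"twist":0},
    {"fingers":0.6,"linear":[0,0,0.002],"twist":0},
    {"fingers":0.3,"linear":[0,0,0],"twist":0},
    {"fingers":0,"linear":[0,0,0],"twist":0},
    {"fingers":0,"linear":[0,0,0],"twist":0},
  ],
)

```text
clock: 24.95
eef_pos: [514.6, -330.7, 2.3]
tool_rot: [-3.142, 0.0, -0.366]
force: [-0.0, -0.2, -0.3]
width: 38.7
gripper_force: 0.0
```

Call:
drive_tool(
  motion=[
    {"fingers":0,"linear":[0,0,0],"twist":0},
    {"fingers":0,"linear":[0,0,0],"twist":0},
    {"fingers":0,"linear":[0,0,0],"twist":0},
    {"fingers":0,"linear":[0,0,0],"twist":0},
    {"fingers":0,"linear":[0,0,0],"twist":0},
  ],
)

```text
clock: 25.37
eef_pos: [514.7, -330.8, 2.6]
tool_rot: [-3.142, -0.0, -0.366]
force: [-0.7, 0.2, 5.4]
width: 18.7
gripper_force: 58.7
```

Call:
drive_tool(
  motion=[
    {"fingers":0,"linear":[0,0,-0.01],"twist":0},
    {"fingers":0,"linear":[0,0,-0.02],"twist":0},
    {"fingers":0,"linear":[0,0,-0.03],"twist":0},
    {"fingers":0,"linear":[0,0,-0.04],"twist":0},
    {"fingers":0,"linear":[0,0,-0.03],"twist":0},
  ],
)

```text
clock: 25.78
eef_pos: [514.9, -331.1, 134.9]
tool_rot: [3.141, -0.001, -0.366]
force: [1.1, -0.4, 0.7]
width: 18.8
gripper_force: 58.9
```

```bash
python3 - <<'E'
from nuts import *
go(512,-75,130)
E
```

```text
t 25.78 [ 514.9 -331.1  134.9] [ 3.141e+00 -1.000e-03 -3.660e-01] w 18.8 F [ 1.1 -0.4  0.7]
tool shift [ -94.3 -238.1    4.9]
```

Call:
drive_tool(
  motion=[
    {"fingers":0,"linear":[-0.013,-0.034,0],"twist":0},
    {"fingers":0,"linear":[-0.013,-0.034,0],"twist":0},
    {"fingers":0,"linear":[-0.013,-0.034,0],"twist":0},
    {"fingers":0,"linear":[-0.013,-0.034,0],"twist":0},
    {"fingers":0,"linear":[-0.013,-0.034,0],"twist":0},
  ],
)

```text
clock: 26.2
eef_pos: [514.5, -147.2, 132.9]
tool_rot: [-3.141, -0.001, -0.366]
force: [0.6, 0.9, -0.6]
width: 18.9
gripper_force: 58.9
```

Call:
drive_tool(
  motion=[
    {"fingers":0,"linear":[-0.013,-0.034,0],"twist":0},
    {"fingers":0,"linear":[-0.012,-0.028,0],"twist":0},
    {"fingers":0,"linear":[-0.006,-0.013,0],"twist":0},
    {"fingers":0,"linear":[0,0,0],"twist":0},
    {"fingers":0,"linear":[0,0,0],"twist":0},
  ],
)

```text
clock: 26.62
eef_pos: [512.8, -66.9, 132.7]
tool_rot: [-3.142, -0.001, -0.364]
force: [-0.6, -0.7, -0.9]
width: 18.6
gripper_force: 58.9
```

Call:
drive_tool(
  motion=[
    {"fingers":0,"linear":[0,0,0.03],"twist":0},
    {"fingers":0,"linear":[0,0,0.03],"twist":0},
    {"fingers":0,"linear":[0,0,0.02],"twist":0},
    {"fingers":0,"linear":[0,0,0.01],"twist":0},
    {"fingers":0,"linear":[0,0,0],"twist":0},
  ],
)

```text
clock: 27.03
eef_pos: [511.2, -69.3, 40.6]
tool_rot: [3.14, 0.003, -0.368]
force: [-0.1, 0.3, -1.1]
width: 18.6
gripper_force: 58.9
```

Call:
drive_tool(
  motion=[
    {"fingers":0,"linear":[0,0,0.01],"twist":0},
    {"fingers":0,"linear":[0,0,0.007],"twist":0},
    {"fingers":0,"linear":[0,0,0],"twist":0},
    {"fingers":0.45,"linear":[0,0,0],"twist":0},
    {"fingers":0.45,"linear":[0,0,0],"twist":0},
  ],
)

```text
clock: 27.45
eef_pos: [513.1, -67.7, 25.9]
tool_rot: [-3.141, -0.001, -0.366]
force: [0.3, -0.1, -0.1]
width: 37.9
gripper_force: 0.0
```

Call:
drive_tool(
  motion=[
    {"fingers":0.45,"linear":[0,0,0],"twist":0},
    {"fingers":0.45,"linear":[0,0,-0.02],"twist":0},
    {"fingers":0.45,"linear":[0,0,-0.03],"twist":0},
    {"fingers":0.45,"linear":[0,0,-0.04],"twist":0},
    {"fingers":0.45,"linear":[0,0,-0.03],"twist":0},
  ],
)

```text
clock: 27.87
eef_pos: [512.9, -67.7, 147.9]
tool_rot: [-3.141, -0.002, -0.366]
force: [-0.1, 0.3, -0.0]
width: 38.7
gripper_force: 0.0
```

```bash
python3 - <<'E'
from nuts import *
find();go(649,-348.5,130)
E
```

```text
top 94.0 [412.6 160.3] [ 650.2 -349.8   13. ] [21. 37.] axis deg 153.4
scene 73.0 [409.8 225.7] [ 647.8 -347.1   13. ] [25. 38.] axis deg 148.8
t 27.97 [516.2 -68.1 150.5] [-3.139 -0.01  -0.366] w 38.3 F [ 0.6  0.7 -0.1]
tool shift [224.3 214.3  20.5]
```

Call:
drive_tool(
  motion=[
    {"fingers":0.7,"linear":[0.025,0.024,0],"twist":0},
    {"fingers":0.7,"linear":[0.025,0.024,0],"twist":0},
    {"fingers":0.7,"linear":[0.025,0.024,0],"twist":0},
    {"fingers":0.7,"linear":[0.025,0.024,0],"twist":0},
    {"fingers":0.7,"linear":[0.025,0.024,0],"twist":0},
  ],
)

```text
clock: 28.38
eef_pos: [586.7, -225.6, 145.2]
tool_rot: [-3.141, 0.0, -0.365]
force: [0.7, -0.2, -0.2]
width: 60.0
gripper_force: 0.0
```

Call:
drive_tool(
  motion=[
    {"fingers":1,"linear":[0.025,0.024,0],"twist":0},
    {"fingers":1,"linear":[0.025,0.024,0],"twist":0},
    {"fingers":1,"linear":[0.025,0.024,0],"twist":0},
    {"fingers":1,"linear":[0.02,0.02,0],"twist":0},
    {"fingers":1,"linear":[0.008,0.008,0],"twist":0},
  ],
)

```text
clock: 28.8
eef_pos: [646.6, -360.1, 144.7]
tool_rot: [3.138, -0.002, -0.369]
force: [-0.6, -1.3, 0.4]
width: 85.7
gripper_force: 0.0
```

Call:
drive_tool(
  motion=[
    {"fingers":1,"linear":[0,0,0.03],"twist":0.075},
    {"fingers":1,"linear":[0,0,0.03],"twist":0.075},
    {"fingers":1,"linear":[0,0,0.015],"twist":0},
    {"fingers":1,"linear":[0,0,0],"twist":0},
    {"fingers":1,"linear":[0,0,0],"twist":0},
  ],
)

```text
clock: 29.22
eef_pos: [646.4, -353.9, 69.6]
tool_rot: [-3.142, 0.002, -0.513]
force: [0.6, -0.8, 1.5]
width: 85.1
gripper_force: 0.0
```

```bash
python3 - <<'E'
from nuts import *
go(648.8,-348.3,3)
E
```

```text
t 29.22 [ 646.4 -353.9   69.6] [-3.142e+00  2.000e-03 -5.130e-01] w 85.1 F [ 0.6 -0.8  1.5]
tool shift [-0.7 -6.1 66.6]
```

Call:
drive_tool(
  motion=[
    {"fingers":1,"linear":[-0.0005,-0.006,0.02],"twist":0},
    {"fingers":1,"linear":[0,0,0.02],"twist":0},
    {"fingers":1,"linear":[0,0,0.015],"twist":0},
    {"fingers":1,"linear":[0,0,0.004],"twist":0},
    {"fingers":1,"linear":[0,0,0],"twist":0},
  ],
)

```text
clock: 29.63
eef_pos: [648.9, -349.1, 11.0]
tool_rot: [3.141, 0.001, -0.515]
force: [0.0, -0.1, 0.3]
width: 85.6
gripper_force: 0.0
```

Call:
drive_tool(
  motion=[
    {"fingers":1,"linear":[0,0,0],"twist":0},
    {"fingers":1,"linear":[0,0,0],"twist":0},
  ],
)

```text
clock: 29.8
eef_pos: [650.3, -350.1, 13.0]
tool_rot: [3.141, -0.003, -0.516]
force: [-0.3, -0.3, -0.1]
width: 85.3
gripper_force: 0.0
```

```bash
python3 - <<'E'
from nuts import *
find();go(648.8,-348.3,3)
E
```

```text
t 29.9 [ 650.2 -349.8   12.8] [ 3.142e+00 -2.000e-03 -5.160e-01] w 85.3 F [-0.5  1.4 -0.3]
tool shift [-1.9 -0.7  9.8]
```

Call:
drive_tool(
  motion=[
    {"fingers":1,"linear":[-0.001,0,0.006],"twist":0},
    {"fingers":0.6,"linear":[0,0,0.004],"twist":0},
    {"fingers":0.3,"linear":[0,0,0],"twist":0},
    {"fingers":0,"linear":[0,0,0],"twist":0},
    {"fingers":0,"linear":[0,0,0],"twist":0},
  ],
)

```text
clock: 30.32
eef_pos: [648.4, -348.6, 1.1]
tool_rot: [3.142, 0.0, -0.516]
force: [-0.2, -0.4, 0.1]
width: 38.5
gripper_force: 0.0
```

Call:
drive_tool(
  motion=[
    {"fingers":0,"linear":[0,0,0],"twist":0},
    {"fingers":0,"linear":[0,0,0],"twist":0},
    {"fingers":0,"linear":[0,0,0],"twist":0},
    {"fingers":0,"linear":[0,0,0],"twist":0},
    {"fingers":0,"linear":[0,0,0],"twist":0},
  ],
)

```text
clock: 30.73
eef_pos: [648.8, -348.8, 1.8]
tool_rot: [-3.142, -0.001, -0.516]
force: [0.8, -0.3, 1.7]
width: 19.0
gripper_force: 58.8
```

Call:
drive_tool(
  motion=[
    {"fingers":0,"linear":[0,0,-0.01],"twist":0},
    {"fingers":0,"linear":[0,0,-0.03],"twist":0},
    {"fingers":0,"linear":[0,0,-0.04],"twist":0},
    {"fingers":0,"linear":[0,0,-0.04],"twist":0},
    {"fingers":0,"linear":[0,0,-0.03],"twist":0},
  ],
)

```text
clock: 31.15
eef_pos: [649.1, -349.3, 155.3]
tool_rot: [3.141, -0.003, -0.516]
force: [0.3, 0.1, 0.3]
width: 18.7
gripper_force: 58.8
```

```bash
python3 - <<'E'
from nuts import *
find();go(512,-115,130)
E
```

```text
t 31.25 [ 652.1 -351.1  159.3] [-3.142 -0.013 -0.516] w 18.8 F [ 1.  -0.1  0.6]
tool shift [-238.3 -136.3   29.3]
```

Call:
drive_tool(
  motion=[
    {"fingers":0,"linear":[-0.02,-0.012,0],"twist":0},
    {"fingers":0,"linear":[-0.032,-0.02,0],"twist":0},
    {"fingers":0,"linear":[-0.032,-0.02,0],"twist":0},
    {"fingers":0,"linear":[-0.032,-0.02,0],"twist":0},
    {"fingers":0,"linear":[-0.032,-0.02,0],"twist":0},
  ],
)

```text
clock: 31.67
eef_pos: [563.4, -194.0, 151.1]
tool_rot: [-3.142, 0.001, -0.516]
force: [0.7, 0.4, -0.3]
width: 18.8
gripper_force: 58.8
```

Call:
drive_tool(
  motion=[
    {"fingers":0,"linear":[-0.032,-0.02,0],"twist":0},
    {"fingers":0,"linear":[-0.032,-0.02,0],"twist":0},
    {"fingers":0,"linear":[-0.02,-0.01,0],"twist":0},
    {"fingers":0,"linear":[-0.008,-0.005,0],"twist":0},
    {"fingers":0,"linear":[0,0,0],"twist":0},
  ],
)

```text
clock: 32.08
eef_pos: [511.0, -99.9, 151.3]
tool_rot: [-3.141, 0.002, -0.512]
force: [1.1, -1.0, -0.3]
width: 18.4
gripper_force: 58.8
```

Call:
drive_tool(
  motion=[
    {"fingers":0,"linear":[0,0,0.03],"twist":0},
    {"fingers":0,"linear":[0,0,0.025],"twist":0},
    {"fingers":0,"linear":[0,0,0],"twist":0},
    {"fingers":0,"linear":[0,0,0],"twist":0},
  ],
)

```text
clock: 32.42
eef_pos: [512.0, -104.1, 95.6]
tool_rot: [3.14, 0.001, -0.518]
force: [0.2, -0.5, -0.2]
width: 18.9
gripper_force: 58.8
```

```bash
python3 - <<'E'
from nuts import *
go(512,-103,34)
E
```

```text
t 32.42 [ 512.  -104.1   95.6] [ 3.14e+00  1.00e-03 -5.18e-01] w 18.9 F [ 0.2 -0.5 -0.2]
tool shift [-0.6 -0.9 61.6]
```

Afterwards I'll rise, back off in front of the drawer and shut the fingers.

Call:
drive_tool(
  motion=[
    {"fingers":0,"linear":[0,0,0.025],"twist":0},
    {"fingers":0,"linear":[0,0,0.022],"twist":0},
    {"fingers":0,"linear":[0,0,0.012],"twist":0},
    {"fingers":0,"linear":[0,0,0],"twist":0},
    {"fingers":0.4,"linear":[0,0,0],"twist":0},
  ],
)

```text
clock: 32.83
eef_pos: [513.1, -103.6, 38.1]
tool_rot: [3.142, -0.001, -0.517]
force: [0.2, -0.5, 0.6]
width: 29.5
gripper_force: 0.0
```

Call:
drive_tool(
  motion=[
    {"fingers":0.4,"linear":[0,0,0],"twist":0},
    {"fingers":0.4,"linear":[0,0,0],"twist":0},
    {"fingers":0.4,"linear":[0,0,-0.02],"twist":0},
    {"fingers":0.4,"linear":[0,0,-0.04],"twist":0},
    {"fingers":0.4,"linear":[0,0,-0.04],"twist":0},
  ],
)

```text
clock: 33.25
eef_pos: [511.5, -102.4, 138.7]
tool_rot: [3.141, 0.002, -0.516]
force: [0.5, -0.3, 0.3]
width: 34.2
gripper_force: 0.0
```

Call:
drive_tool(
  motion=[
    {"fingers":0,"linear":[-0.03,0.018,-0.01],"twist":-0.1},
    {"fingers":0,"linear":[-0.03,0.014,0],"twist":-0.1},
    {"fingers":0,"linear":[-0.03,0.011,0],"twist":-0.1},
    {"fingers":0,"linear":[0,0,0],"twist":-0.1},
    {"fingers":0,"linear":[0,0,0],"twist":-0.1},
  ],
)

```text
clock: 33.67
eef_pos: [410.5, -105.4, 148.8]
tool_rot: [3.141, -0.001, -0.012]
force: [2.0, -0.6, 0.1]
width: 0.1
gripper_force: 0.0
```

```bash
python3 - <<'E'
from nuts import *
find();go(425,-109,130)
t=cam("top");s=cam("scene")
o=np.zeros((600,800,3),np.uint8)
def put(im,x,y,w,h,k,X,Y): o[Y:Y+h*k,X:X+w*k]=cv2.resize(im[y:y+h,x:x+w],None,fx=k,fy=k,interpolation=2)
put(t["color"],150,120,380,150,2,0,0);put(s["color"],280,130,200,145,2,0,305);put(s["color"],180,120,120,90,3,405,305)
cv2.imwrite("pics/z11.png",o)
E
```

```text
t 33.77 [ 412.7 -105.5  148.6] [ 3.141e+00 -3.000e-03 -1.600e-02] w 0.2 F [ 0.1 -1.1 -0.3]
tool shift [12.3  3.3 18.6]
```

View pics/z11.png

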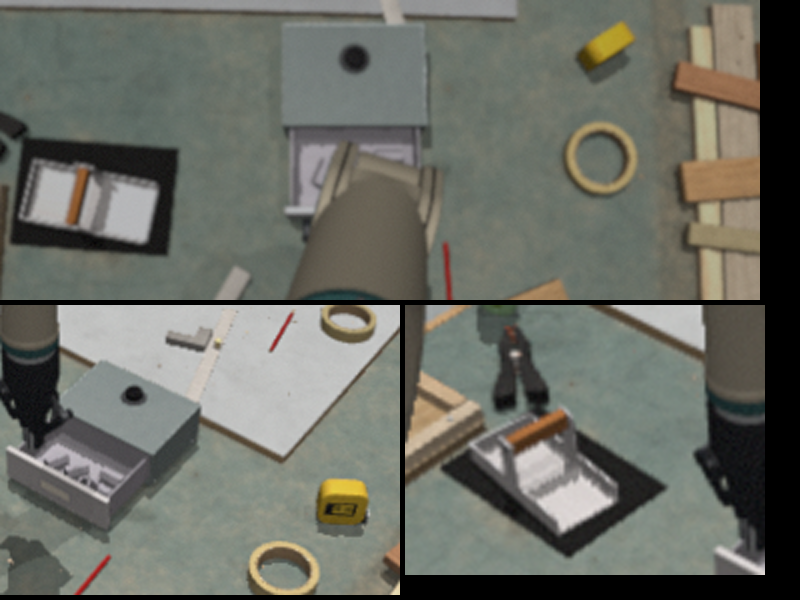

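The bench is clear of nuts, the tray is upright on its mat, and the nuts lie low in the drawer at about (90,470) in the crop. I'm lowering the shut fingers in front of the drawer.

Call:
drive_tool(
  motion=[
    {"fingers":0,"linear":[0.005,0.004,0.02],"twist":-0.05},
    {"fingers":0,"linear":[0,0,0.03],"twist":0},
    {"fingers":0,"linear":[0,0,0.03],"twist":0},
    {"fingers":0,"linear":[0,0,0.025],"twist":0},
    {"fingers":0,"linear":[0,0,0],"twist":0},
  ],
)

```text
clock: 34.28
eef_pos: [414.9, -106.4, 55.7]
tool_rot: [-3.133, 0.01, 0.032]
force: [-0.4, -0.1, -0.8]
width: 0.1
gripper_force: 0.0
```

Call:
drive_tool(
  motion=[
    {"fingers":0,"linear":[0.005,0,0],"twist":0},
    {"fingers":0,"linear":[0.01,0,0],"twist":0},
    {"fingers":0,"linear":[0.01,0,0],"twist":0},
    {"fingers":0,"linear":[0.01,0,0],"twist":0},
    {"fingers":0,"linear":[0,0,0],"twist":0},
  ],
)

```text
clock: 34.7
eef_pos: [453.4, -105.7, 58.6]
tool_rot: [-3.134, 0.003, 0.035]
force: [-1.9, -0.8, 1.5]
width: 0.1
gripper_force: 1.2
```

Call:
drive_tool(
  motion=[
    {"fingers":0,"linear":[-0.02,0,0],"twist":0},
    {"fingers":0,"linear":[0,0.002,0.01],"twist":0},
    {"fingers":0,"linear":[0,0,0.01],"twist":0},
    {"fingers":0,"linear":[0,0,0],"twist":0},
    {"fingers":0,"linear":[0,0,0],"twist":0},
  ],
)

```text
clock: 35.12
eef_pos: [431.9, -108.4, 37.8]
tool_rot: [-3.134, 0.005, 0.034]
force: [0.3, -0.6, 0.1]
width: 0.0
gripper_force: 0.0
```

Call:
drive_tool(
  motion=[
    {"fingers":0,"linear":[0.006,0,0],"twist":0},
    {"fingers":0,"linear":[0.01,0,0],"twist":0},
    {"fingers":0,"linear":[0.01,0,0],"twist":0},
    {"fingers":0,"linear":[0.01,0,0],"twist":0},
    {"fingers":0,"linear":[0.01,0,0],"twist":0},
  ],
)

```text
clock: 35.53
eef_pos: [475.4, -106.6, 38.0]
tool_rot: [-3.133, 0.01, 0.034]
force: [-6.5, -0.2, 3.8]
width: -0.4
gripper_force: 2.9
```

Call:
drive_tool(
  motion=[
    {"fingers":0,"linear":[0.01,0,0],"twist":0},
    {"fingers":0,"linear":[0.01,0,0],"twist":0},
    {"fingers":0,"linear":[0.01,0,0],"twist":0},
    {"fingers":0,"linear":[0.01,0,0],"twist":0},
    {"fingers":0,"linear":[0,0,0],"twist":0},
  ],
)

```text
clock: 35.95
eef_pos: [518.0, -105.0, 37.7]
tool_rot: [-3.134, 0.006, 0.035]
force: [-2.4, -0.6, 2.0]
width: 0.1
gripper_force: 1.6
```

Call:
drive_tool(
  motion=[
    {"fingers":0,"linear":[0.006,0,0],"twist":0},
    {"fingers":0,"linear":[0.006,0,0],"twist":0},
    {"fingers":0,"linear":[0.004,0,0],"twist":0},
    {"fingers":0,"linear":[0,0,0],"twist":0},
  ],
)

```text
clock: 36.28
eef_pos: [529.7, -104.5, 37.2]
tool_rot: [-3.132, 0.012, 0.034]
force: [-6.8, -0.6, 2.8]
width: 0.3
gripper_force: 3.5
```

Call:
drive_tool(
  motion=[
    {"fingers":0,"linear":[0.003,0,0],"twist":0},
    {"fingers":0,"linear":[0.003,0,0],"twist":0},
    {"fingers":0,"linear":[0,0,0],"twist":0},
  ],
)

```text
clock: 36.53
eef_pos: [537.0, -104.2, 37.2]
tool_rot: [-3.133, 0.01, 0.034]
force: [-4.3, 0.9, 1.7]
width: -0.2
gripper_force: 2.4
```

Call:
drive_tool(
  motion=[
    {"fingers":0,"linear":[0.002,0,0],"twist":0},
    {"fingers":0,"linear":[0.002,0,0],"twist":0},
    {"fingers":0,"linear":[0,0,0],"twist":0},
  ],
)

```text
clock: 36.78
eef_pos: [542.4, -104.0, 37.1]
tool_rot: [-3.133, 0.007, 0.034]
force: [-4.5, 0.5, 0.9]
width: -0.2
gripper_force: 2.3
```

Call:
drive_tool(
  motion=[
    {"fingers":0,"linear":[0.002,0,0],"twist":0},
    {"fingers":0,"linear":[0.002,0,0],"twist":0},
    {"fingers":0,"linear":[0,0,0],"twist":0},
  ],
)

```text
clock: 37.03
eef_pos: [542.5, -104.0, 37.0]
tool_rot: [-3.132, 0.014, 0.034]
force: [-11.5, 0.0, 10.2]
width: 0.2
gripper_force: 5.9
```

Call:
drive_tool(
  motion=[
    {"fingers":0,"linear":[0.002,0,0],"twist":0},
    {"fingers":0,"linear":[0,0,0],"twist":0},
    {"fingers":0,"linear":[0,0,0],"twist":0},
  ],
)

```text
clock: 37.28
eef_pos: [542.5, -104.0, 36.9]
tool_rot: [-3.131, 0.018, 0.033]
force: [-15.3, 0.2, 11.8]
width: -0.0
gripper_force: 7.7
```

It has hit the stop. I'll back off and check.

Call:
drive_tool(
  motion=[
    {"fingers":0,"linear":[-0.006,0,0],"twist":0},
    {"fingers":0,"linear":[-0.01,0,0],"twist":0},
    {"fingers":0,"linear":[-0.025,0,0],"twist":0},
    {"fingers":0,"linear":[-0.035,0,0],"twist":0},
    {"fingers":0,"linear":[-0.035,0,0],"twist":0},
  ],
)

```text
clock: 37.7
eef_pos: [439.9, -108.5, 38.2]
tool_rot: [-3.136, 0.0, 0.035]
force: [0.1, -1.8, -0.7]
width: -0.0
gripper_force: 0.0
```

Call:
drive_tool(
  motion=[
    {"fingers":0,"linear":[0,0,-0.035],"twist":0},
    {"fingers":0,"linear":[0,0,-0.035],"twist":0},
    {"fingers":0,"linear":[0,0,-0.035],"twist":0},
    {"fingers":0,"linear":[0,0,-0.035],"twist":0},
    {"fingers":0,"linear":[0,0,-0.035],"twist":0},
  ],
)

```text
clock: 38.12
eef_pos: [440.8, -109.9, 215.3]
tool_rot: [-3.135, 0.001, 0.034]
force: [0.8, 0.3, 0.1]
width: 0.1
gripper_force: 0.0
```

Call:
drive_tool(
  motion=[
    {"fingers":0,"linear":[0,-0.035,0],"twist":0},
    {"fingers":0,"linear":[0,-0.035,0],"twist":0},
    {"fingers":0,"linear":[0,-0.035,0],"twist":0},
    {"fingers":0,"linear":[0,-0.035,0],"twist":0},
    {"fingers":0,"linear":[0,0,0],"twist":0},
  ],
)

```text
clock: 38.53
eef_pos: [435.9, 38.4, 214.5]
tool_rot: [-3.13, 0.002, 0.045]
force: [-0.8, 0.3, -0.8]
width: -0.2
gripper_force: 0.0
```

```bash
python3 - <<'E'
from nuts import *
find();st()
t=cam("top");s=cam("scene");cv2.imwrite("pics/z12.png",np.vstack([t["color"][100:290],s["color"][90:300]]))
E
```

```text
t 38.63 [436.   32.3 214.5] [-3.133e+00  2.000e-03  3.800e-02] w 0.0 F [ 0.3 -0.6 -0.3]
```

View pics/z12.png

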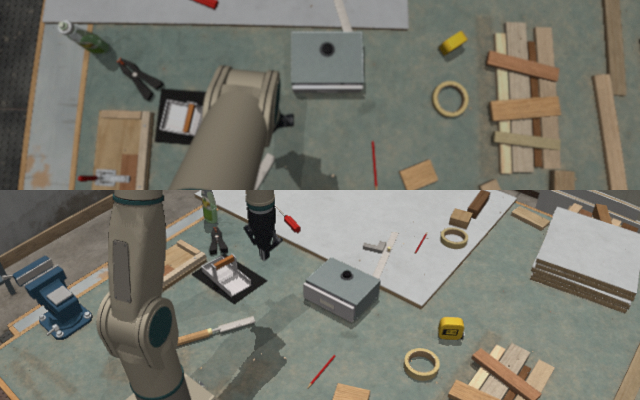

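The drawer is shut at (328,62) top and (342,285) scene. The tray is upright on its mat, the bench is clear of nuts, and the tape and pencil haven't moved.

```bash
python3 -c "
from cell import ctrl
print(ctrl.finish_job())"
```

```text
the job is handed in; nothing more can be done
None
```

The job is handed in: all five nuts (three from the tray, two off the bench) are in the drawer, it is pushed home and staying shut, the empty tray is upright on its mat, and the tape and pencil were left in place.

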